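Clear the terminal plate and clip on the test probes

ROBOT

A 6-joint arm with a two-finger parallel gripper is mounted at the origin on a cart in front of the work surface, level with it; the furniture and walls round the work are solid. World frame = base frame: x ahead of the robot, y to its left, z up, the work surface at z = 0. Lengths are in mm, angles in rad, forces in N, time in s.
With the tool pointing down it reaches from about 350 to 875 mm from the base axis. Payload 4.2 kg.
Tool frame: the origin (TCP) lies at the very end of the fingers, on their centre line; the grasp point (between the pads) lies 19 mm behind it; z points along the fingers, y is the direction in which the jaws open and shut (so a half turn about z gives the same grasp; the last joint's range is limited). The gripper opens to 85 mm and grips with 20 to 120 N. Pads are 22 mm wide; open, the fingers measure 114 mm over their backs; the gripper's body (76 mm by 85 mm) begins 54 mm behind the grasp point. The pads swing forward as they close: fully open they stand 13 mm farther back than shut.
Start: joints at [-0.911, 0.385, 0.008, 0, -1.194, -0.259], TCP at [243.86, -575.44, 231.312] pointing down, gripper open.
Joint ranges: [-3.14, 3.14], [-1.21, 2.06], [-1.07, 1.41], [-3.16, 2.05], [-2.99, -0.16], [-3.1, 3.1]. Speed limits (rad/s): [2.79, 2.79, 3.14, 3.14, 3.14, 3.14].

INTERFACE

Orientations are given as a unit quaternion [x, y, z, w].
In Python, from bench import arm gives the robot as it stands.
- The arm moves only by the tool apply_moves, never from a script. Its argument "plan" is one flat list of numbers, 5 for each row, row after row: the gripper's target within -1 to 1 (shut at 1, half-way at 0, fully open at -1), then the shift along the world's x, y, z in m, then the turn about the world's z in degrees. A call has 1 to 8 rows; each row is the pose to reach, as a shift and turn from the pose commanded when the call began; what a row does not reach only later rows make up. A row lasts 1/12 s, in which the tool goes at most 41.7 mm and 7.16 degrees, less where a joint would pass 70% of its speed; a pose out of reach is approached as far as the arm can. A call with a gripper value outside its range is refused whole. The fingers move at their own pace and stop on an object; the grip force is fixed at half the most. Time passes only in rows, so rows that repeat a pose let the fingers close. It gives the time, the measured TCP pose, the force and the opening at its end, in the units of the state.
- arm.read_state(): the state, without advancing time (a new reading comes with each control period).
- arm.get_image(name): name is "side" or "top" or "wrist"; returns a dict with "color" (400x640x3 uint8, red, green, blue), "range_z" (400x640 float32, mm along the optical axis (not along the pixel's ray), 0 where there is no reading), "camera_matrix" (3x3 intrinsics, pixels), "camera_from_world" (4x4, takes a point from world to camera coordinates); the wrist camera has in their place "mount" (4x4, takes a point from camera to tool coordinates, whose origin is the TCP and whose axes are the flange's). Camera axes: x right, y down, z forward; pixel columns grow to the right and rows downward; lengths in mm; the calibration is good to about 2 mm. The wrist camera is an equidistant fisheye: a pixel r from the principal point sees the ray r / f radians off the axis. A picture is of the moment at which its call begins: read the wrist's pose just before it.
- arm.job_done(): hands the job in, once; it reports no verdict.
The state is a dict: "clock": time; "joints": joint angles; "joint_vel": joint speeds; "joint_efforts": joint torques, N m; "position": TCP position; "ee_rot": TCP orientation; "contact_force": force on the tool from outside, world axes, zero at the start; "wrist_torque": the same for the moment, N m; "gripper_width": finger opening in mm.
Only numpy, scipy, OpenCV 4.12 (cv2) and the standard library are available. Lean on these libraries where they do the work, as an engineer would, in place of code of your own. Each camera call takes 0.05 s, during which the arm holds its last target.

TASK

Get the terminal plate ready for its test. First use the scraper block to wipe all the white chips off the plate into the trough on its side, and stand the scraper back on the worktop clear of plate and trough; then clip every grabber probe present onto a post of its own - squeeze its plunger so that the hook extends, lower the open hook over the post, let go so that the spring catches the post against the nose - and leave it standing upright on the plate, without disturbing the bottles.

Things in the scene. Friction and masses are not known exactly. Their poses are not given: they have to be found in the camera images.
- plate_top (a point): Centre of the top face of the fixed grey terminal plate, 190 mm (its x) by 250 mm (its y), top face 30 mm above the worktop. x points to the edge with the posts, y to the side with the chip trough, z up. The plate's place and yaw vary. The four posts stand in a row 70 mm from the centre along +x, at y = -93, -31, +31 and +93 mm; at the +y edge the plate ends at y = 125 mm and the trough begins
- trough_floor (a point): Centre of the inner floor of the open steel trough fixed along the plate's +y edge, axes as the plate's: inside 184 mm (x) by 60 mm (y); floor 26 mm below the plate's top; its three 3 mm thick walls rise only 18 mm above that floor, so 8 mm lower than the plate's top, and the fourth side is the plate's own edge
- post_a (a point): Brass terminal post on the plate (y = -93 mm), fixed, upright, 10 mm diameter, 32 mm tall above the plate; the point is half-way up, 16 mm above the plate
- post_b (a point): Brass terminal post on the plate (y = -31 mm), fixed, upright, 10 mm diameter, 32 mm tall above the plate; the point is half-way up, 16 mm above the plate
- post_c (a point): Brass terminal post on the plate (y = +31 mm), fixed, upright, 10 mm diameter, 32 mm tall above the plate; the point is half-way up, 16 mm above the plate
- post_d (a point): Brass terminal post on the plate (y = +93 mm), fixed, upright, 10 mm diameter, 32 mm tall above the plate; the point is half-way up, 16 mm above the plate
- scraper_mid (a point): Loose scraper block, 58 mm tall, 0.2 kg; the point is its centre, 29 mm above its flat rubber underside. Its foot is 70 mm (own x) by 42 mm (own y) and 16 mm tall; above it a wooden grip ridge 55 mm long (x), 24 mm wide (y) rises to the top (42 mm of it to hold). z up. It starts standing on the worktop
- probe_a_mid (a point): Loose grabber probe, 0.17 kg, standing on its underside; 3 or 4 of four present. Point: on its middle line, 31 mm above the underside, centre of its barrel (40 long, 42 wide, 26 mm tall). x to the hook, y left, z up. A finger plate 36 mm wide stands on the barrel, 26 to 62 mm above the underside, front face at x = +20 mm; the nose, 20 mm wide, 23 mm high, ends at x = +66 mm
- probe_a_plunger (a joint): Plunger travel of that probe in m: 0 released, 0.018 fully pressed to its stop, about 0.006 with a post caught. Its thumb plate (36 mm wide, 6 to 62 mm above the underside) has its rear face at x = -44 mm released and moves to +x with the hook. Squeeze it and the finger plate together from above (64 mm over both released, 46 pressed); the spring pushes back with 2 N released, 9 N pressed
- probe_b_mid (a point): Another grabber probe, identical to probe_a, same point and axes; it may be absent. On every probe the hook is a steel rod 6 mm thick, 13 mm above the underside: it runs forward along y = -16 mm (the right side) and turns left into a cross arm whose middle is at x = +73 mm released, +91 mm pressed, and whose free end is at y = +19 mm. Between nose end and cross arm the gap is 4 mm released, 22 mm pressed
- probe_b_plunger (a joint): Plunger travel of that probe in m: 0 released, 0.018 fully pressed to its stop, about 0.006 with a post caught. Its thumb plate (36 mm wide, 6 to 62 mm above the underside) has its rear face at x = -44 mm released and moves to +x with the hook. Squeeze it and the finger plate together from above (64 mm over both released, 46 pressed); the spring pushes back with 2 N released, 9 N pressed
- probe_c_mid (a point): Another grabber probe, identical to probe_a, same point and axes; it may be absent. 
- probe_c_plunger (a joint): Plunger travel of that probe in m: 0 released, 0.018 fully pressed to its stop, about 0.006 with a post caught. Its thumb plate (36 mm wide, 6 to 62 mm above the underside) has its rear face at x = -44 mm released and moves to +x with the hook. Squeeze it and the finger plate together from above (64 mm over both released, 46 pressed); the spring pushes back with 2 N released, 9 N pressed
- probe_d_mid (a point): Another grabber probe, identical to probe_a, same point and axes; it may be absent. 
- probe_d_plunger (a joint): Plunger travel of that probe in m: 0 released, 0.018 fully pressed to its stop, about 0.006 with a post caught. Its thumb plate (36 mm wide, 6 to 62 mm above the underside) has its rear face at x = -44 mm released and moves to +x with the hook. Squeeze it and the finger plate together from above (64 mm over both released, 46 pressed); the spring pushes back with 2 N released, 9 N pressed
- chip_0_mid (a point): Loose white ceramic chip, 24 by 18 by 8 mm, 12 g, lying on the plate at the start; three to five of these five are present. The point is its centre, 4 mm above its underside
- chip_1_mid (a point): Loose white ceramic chip, 24 by 18 by 8 mm, 12 g, lying on the plate at the start; three to five of these five are present. The point is its centre, 4 mm above its underside
- chip_2_mid (a point): Loose white ceramic chip, 24 by 18 by 8 mm, 12 g, lying on the plate at the start; three to five of these five are present. The point is its centre, 4 mm above its underside
- chip_3_mid (a point): Loose white ceramic chip, 24 by 18 by 8 mm, 12 g, lying on the plate at the start; three to five of these five are present. The point is its centre, 4 mm above its underside
- chip_4_mid (a point): Loose white ceramic chip, 24 by 18 by 8 mm, 12 g, lying on the plate at the start; three to five of these five are present. The point is its centre, 4 mm above its underside
- white_bottle: White plastic bottle with a blue cap, 64 mm wide, 130 mm tall, loose, standing behind the plate as a bystander; origin at the centre of its underside
- brown_bottle: Brown bottle with a black cap, 54 mm wide, 125 mm tall, loose, standing behind the plate as a bystander; origin at the centre of its underside
There are look-alikes about, which are no part of the job. Of the things that look like the part that bears scraper_mid, the largest one is meant.

How it is judged:
By the outcome, as a careful person would: the job done as asked, in the order asked, and still so for the second after the job is handed in, with the robot touching nothing.
Of probe_a, probe_b, probe_c, probe_d only 3 to 4 are there at a start; the rules pass over those that are not, and their reading is None.
Of chip_0, chip_1, chip_2, chip_3, chip_4 only 3 to 5 are there at a start; the rules pass over those that are not, and their reading is None.
At some moment in a run one of scraper, probe_a, probe_b, probe_c, probe_d may be knocked a few centimetres aside while the robot is not near it.
Once in a run the grip may slacken for a moment while it holds something.
It also fails if it takes over 210 s, if anything falls off the work surface, if the arm or the gripper's body presses on something with over 40 N, if the wrist force passes 120 N, or if a joint passes its speed limit or range.

## Working session

There is one attempt and no reset: what is moved stays moved. The work goes in short steps, Python scripts to look and compute and a tool call to move; the robot and the scene stay as the last step left them, time stands still between calls to the robot, and variables do not carry over. Pictures are saved under pics/ and viewed, and the job is handed in when it is done.

Besides the shell and the picture viewer there is one more tool, called after "Request:" as a command line: name --argument value ..., lists and objects as JSON in quotes. apply_moves: Moves the arm, as the interface text tells. Its arguments: {"type":"object","properties":{"plan":{"type":"array","items":{"type":"number"}}},"required":["plan"]}

```bash
ls; mkdir -p pics; cat > h.py <<'E'
import numpy as np, cv2
from bench import arm
def snap(n,tag):
    d=arm.get_image(n); cv2.imwrite(f'pics/{tag}.png',d['color'][:,:,::-1]); np.savez(f'pics/{tag}.npz',**{k:v for k,v in d.items()}); return d
def world(d):
    K=d['camera_matrix'];T=np.linalg.inv(d['camera_from_world']);z=d['range_z'].astype(float)
    v,u=np.mgrid[0:z.shape[0],0:z.shape[1]]
    P=np.stack([(u-K[0,2])/K[0,0]*z,(v-K[1,2])/K[1,1]*z,z],-1)
    W=P@T[:3,:3].T+T[:3,3]; W[z<=0]=np.nan
    return W
def proj(d,p):
    p=np.atleast_2d(p);T=d['camera_from_world'];c=p@T[:3,:3].T+T[:3,3];K=d['camera_matrix']
    return np.stack([c[:,0]/c[:,2]*K[0,0]+K[0,2],c[:,1]/c[:,2]*K[1,1]+K[1,2]],-1)
E
python3 - <<'E'
from h import *
s=arm.read_state();print(s)
for n in ['side','top']:
    d=snap(n,n+'0');print(n,d['camera_matrix'],d['camera_from_world'])
d=snap('wrist','wrist0');print(d['mount'],d['camera_matrix'])
E
```

```text
pics
{'clock': 0.0, 'joints': array([-9.11399514e-01,  3.85581073e-01,  6.60640017e-03, -4.99183141e-04,
       -1.19396964e+00, -2.58585034e-01]), 'joint_vel': array([ 0.00115122, -0.00147602, -0.0002754 , -0.00148482,  0.00036147,
        0.00100645]), 'joint_efforts': array([-8.37448988e-05, -3.92289770e+01,  1.88403511e+01,  4.18616742e+00,
       -4.67674530e-03,  1.97548951e-05]), 'position': array([ 243.63551278, -574.92474995,  230.19913919]), 'ee_rot': array([-1.98976744e-01,  9.80003596e-01,  1.06561144e-03, -2.67854679e-04]), 'contact_force': array([-9.47379572e-01, -7.23396225e-04, -1.94197355e-01]), 'wrist_torque': array([ 0.03466174, -0.02640977, -0.01359083]), 'gripper_width': 85.48499224436465}
side [[475.19252937   0.         325.70518528]
 [  0.         475.19252937 196.8693559 ]
 [  0.           0.           1.        ]] [[-8.33374810e-01 -5.52606493e-01  1.06061114e-02  4.59925498e+02]
 [-2.15131643e-01  3.06640192e-01 -9.27194785e-01  2.10311034e+02]
 [ 5.09121598e-01 -7.74982488e-01 -3.74429355e-01  7.24015618e+02]
 [ 0.00000000e+00  0.00000000e+00  0.00000000e+00  1.00000000e+00]]
top [[410.57348009   0.         314.79891969]
 [  0.         410.57348009 199.65878549]
 [  0.           0.           1.        ]] [[-2.57369038e-02 -9.99417765e-01 -2.23996253e-02 -2.86911787e+01]
 [-9.89004767e-01  2.87201114e-02 -1.45068008e-01  5.90767273e+02]
 [ 1.45626864e-01  1.84197348e-02 -9.89168100e-01  9.59258497e+02]
 [ 0.00000000e+00  0.00000000e+00  0.00000000e+00  1.00000000e+00]]
[[-6.33606911e-05 -9.44771394e-01 -3.27730084e-01  8.42825903e+01]
 [ 9.99999978e-01 -1.26196173e-04  1.70462973e-04 -4.64871716e-01]
 [-2.02406823e-04 -3.27730066e-01  9.44771381e-01 -1.41893935e+02]
 [ 0.00000000e+00  0.00000000e+00  0.00000000e+00  1.00000000e+00]] [[309.70691629   0.         321.80951309]
 [  0.         309.70691629 199.29226038]
 [  0.           0.           1.        ]]
```

View pics/top0.png

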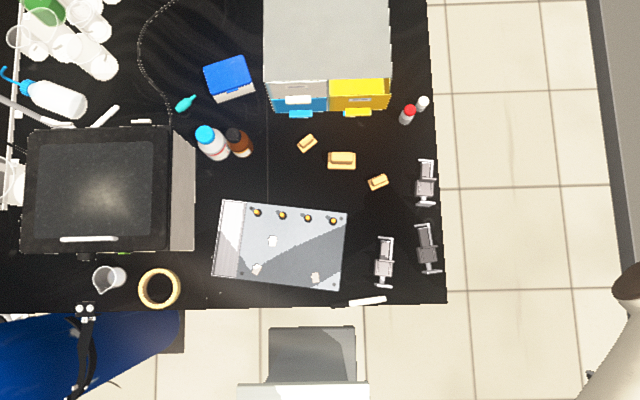

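View pics/side0.png

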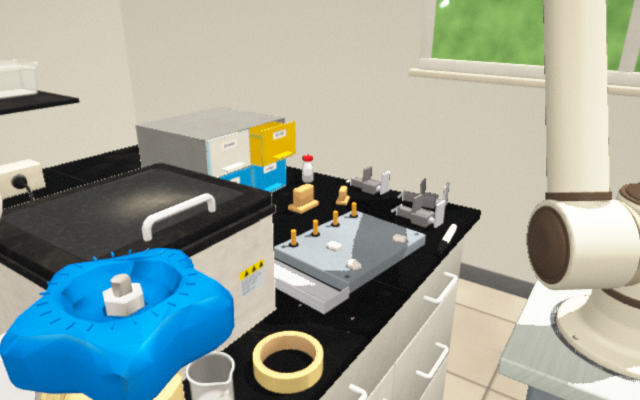

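Top view: plate at about (282,245), trough on its left. Chips at (272,240), (257,268) and (315,277). Probes at (385,260), (427,248) and (426,183). Scraper-like blocks at (307,143), (342,160) and (378,182); the one at (342,160) looks largest. I'll check that with an enlarged crop.

```bash
python3 - <<'E'
from h import *
a=cv2.imread('pics/top0.png')
cv2.imwrite('pics/c1.png',cv2.resize(a[120:310,200:450],(790,600),interpolation=cv2.INTER_CUBIC))
b=cv2.imread('pics/side0.png')
cv2.imwrite('pics/c2.png',cv2.resize(b[150:310,270:490],(800,582),interpolation=cv2.INTER_CUBIC))
d=dict(np.load('pics/top0.npz'));W=world(d)
z=W[...,2]
for u,v in [(282,255),(307,143),(342,158),(378,182),(272,240),(257,268),(315,277),(385,260),(427,248),(426,183),(210,140),(238,140)]:
    print(u,v,W[v,u].round(1))
E
```

```text
282 255 [458.2  38.4  31.3]
307 143 [735.4 -28.8  34.6]
342 158 [ 687.8 -113.9   59.4]
378 182 [ 629.3 -200.9   41.1]
272 240 [494.7  61.4  38.6]
257 268 [428.7  98.   39.5]
315 277 [404.  -40.4  38.1]
385 260 [ 439.9 -205.1   64. ]
427 248 [ 465.9 -313.3   27. ]
426 183 [ 625.7 -321.1   27.5]
210 140 [722.3 190.2 128.2]
238 140 [724.8 128.8 113.3]
```

View pics/c1.png

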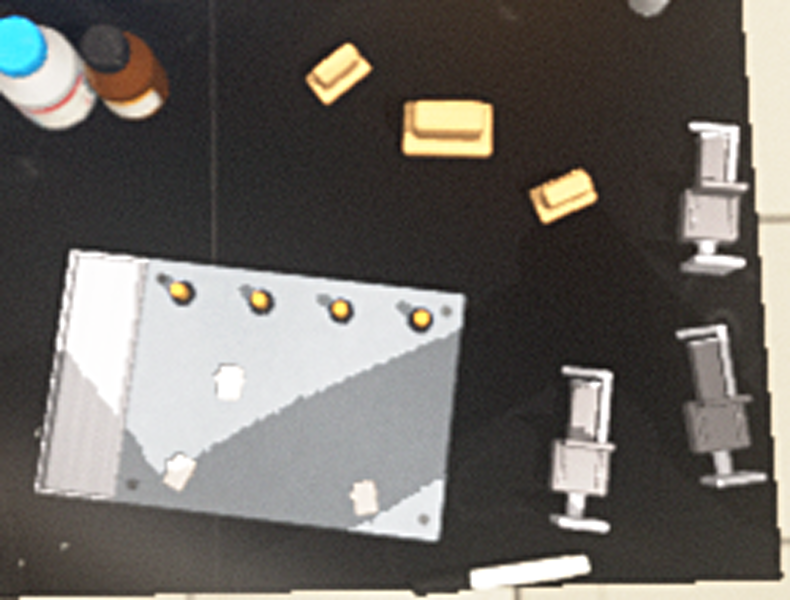

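View pics/c2.png

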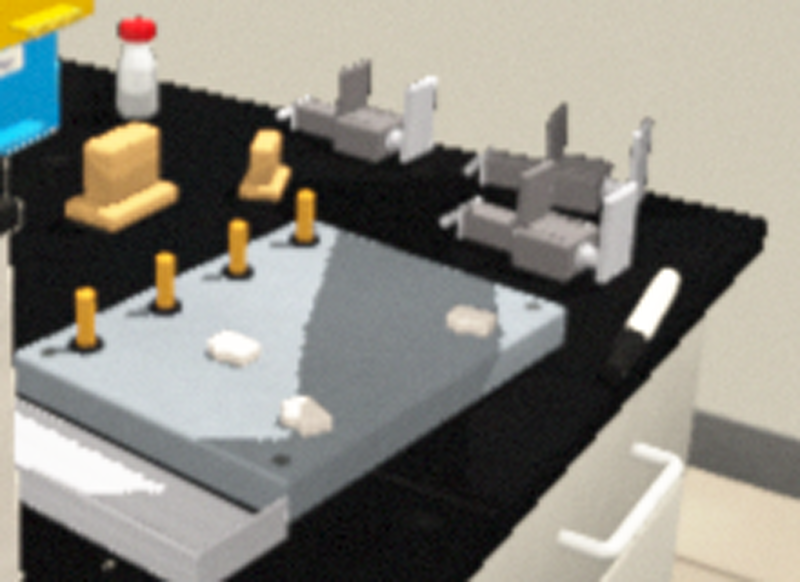

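Scraper check: the block at (342,160) is the largest of the three and its top is 59 mm high, matching the given 58 mm. Three probes and three chips are visible. Now I'll fit poses.

```bash
cat > m.py <<'E'
from h import *
def platefit(d):
    W=world(d);z=W[...,2]
    m=(np.abs(z-30)<4)&(W[...,0]>330)&(W[...,0]<640)&(W[...,1]>-130)&(W[...,1]<210)
    n,l,st,c=cv2.connectedComponentsWithStats(m.astype(np.uint8));k=1+st[1:,4].argmax()
    p=W[l==k][:,:2].astype(np.float32)
    return cv2.minAreaRect(p), W
def rects(W,lo,hi,box,minn=8):
    z=W[...,2];m=(z>lo)&(z<hi)&(W[...,0]>box[0])&(W[...,0]<box[1])&(W[...,1]>box[2])&(W[...,1]<box[3])
    n,l,st,c=cv2.connectedComponentsWithStats(m.astype(np.uint8),connectivity=8)
    out=[]
    for k in range(1,n):
        if st[k,4]>=minn:
            p=W[l==k];out.append((cv2.minAreaRect(p[:,:2].astype(np.float32)),np.median(p[:,2]),st[k,4],c[k]))
    return out
E
python3 - <<'E'
from m import *
d=dict(np.load('pics/top0.npz'))
r,W=platefit(d);print(r)
print('chips')
for o in rects(W,35.5,46,(350,620,-120,180)):print(o)
print('posts')
for o in rects(W,56,70,(500,620,-120,180),4):print(o)
print('scr top')
for o in rects(W,52,66,(600,760,-240,0)):print(o)
print('scr foot')
for o in rects(W,6,70,(600,780,-240,0)):print(o)
print('probe hi')
for o in rects(W,50,70,(380,720,-400,-150),4):print(o)
print('probe barrel')
for o in rects(W,20,32,(380,720,-400,-150),4):print(o)
print('bott')
for o in rects(W,90,140,(650,780,80,260),4):print(o)
E
```

```text
((481.333984375, 15.770614624023438), (250.0131072998047, 189.90809631347656), 81.74688720703125)
chips
(((493.4772644042969, 61.72219467163086), (19.559587478637695, 21.954242706298828), 88.45882415771484), np.float64(38.9955812051727), np.int32(68), array([272.08823529, 240.48529412]))
(((426.2801208496094, 101.02346801757812), (19.241655349731445, 22.85142707824707), 54.122459411621094), np.float64(39.10678956336062), np.int32(68), array([256.05882353, 268.95588235]))
(((404.0084228515625, -38.081809997558594), (19.188135147094727, 23.440771102905273), 89.31355285644531), np.float64(39.14325029566771), np.int32(74), array([314.68918919, 277.24324324]))
posts
(((563.291015625, 97.68684387207031), (6.778717517852783, 8.606733322143555), 63.895484924316406), np.float64(62.255337974213205), np.int32(14), array([255.35714286, 211.07142857]))
(((554.7360229492188, 36.299560546875), (6.984837532043457, 6.751747131347656), 43.67803192138672), np.float64(62.44249676884715), np.int32(13), array([281., 214.]))
(((546.0905151367188, -24.491180419921875), (7.424345970153809, 9.288126945495605)
[... 3465 characters left out ...]
46.042572021484375, 51.535789489746094), 86.07939147949219), np.float64(26.848391885968), np.int32(265), array([426.90566038, 255.41509434]))
(((412.5307312011719, -203.4765625), (41.75168991088867, 55.52980041503906), 81.60751342773438), np.float64(26.79072963627584), np.int32(266), array([382.60526316, 268.96616541]))
bott
(((736.0426025390625, 203.60711669921875), (43.68126678466797, 43.92415237426758), 15.002655982971191), np.float64(128.9298131499612), np.int32(405), array([206.2345679 , 136.31111111]))
(((736.793212890625, 140.6088104248047), (33.490821838378906, 33.483314514160156), 55.43938446044922), np.float64(124.57376933239027), np.int32(224), array([233.12053571, 135.35267857]))
```

Plate fit: centre (481.3, 15.8), 250.0 x 189.9 mm, yaw -8.2°. The posts agree with that to about 0.5 mm. Moving above the scraper now.

Request:
apply_moves --plan '[-1, 0.041, 0.042, 0, 6, -1, 0.082, 0.084, 0, 12, -1, 0.123, 0.126, 0, 18, -1, 0.164, 0.168, 0, 24, -1, 0.205, 0.21, 0, 30, -1, 0.246, 0.252, 0, 36, -1, 0.287, 0.294, 0, 42, -1, 0.328, 0.336, 0, 48]'

```text
clock: 0.82
position: [477.7, -335.1, 231.2]
ee_rot: [-0.583, 0.813, 0.0, -0.0]
contact_force: [0.0, -0.1, -0.7]
gripper_width: 85.2
```

Request:
apply_moves --plan '[-1, 0.03, 0.03, 0, 4, -1, 0.06, 0.06, 0, 8, -1, 0.09, 0.09, 0, 12, -1, 0.12, 0.127, 0, 15, -1, 0.12, 0.127, -0.03, 15, -1, 0.12, 0.127, -0.06, 15, -1, 0.12, 0.127, -0.06, 15, -1, 0.12, 0.127, -0.06, 15]'

```text
clock: 1.48
position: [595.7, -209.8, 169.7]
ee_rot: [-0.682, 0.731, 0.002, -0.002]
contact_force: [0.1, -0.7, 0.7]
gripper_width: 85.1
```

```bash
python3 - <<'E'
from h import *
s=arm.read_state();print(s['clock'],s['position'],s['ee_rot'],s['contact_force'],s['gripper_width'],s['joints'])
snap('wrist','w1');d=snap('top','t1')
E
```

```text
1.4833 [ 595.65021416 -209.78405614  169.65050724] [-0.68193807  0.73140576  0.00170338 -0.00178584] [ 0.14521582 -0.70054893  0.68595817] 85.0595836508481 [-8.26317556e-02  4.44332794e-01 -5.87342008e-02  4.00131920e-04
 -1.07265273e+00  1.24673395e-02]
```

View pics/w1.png

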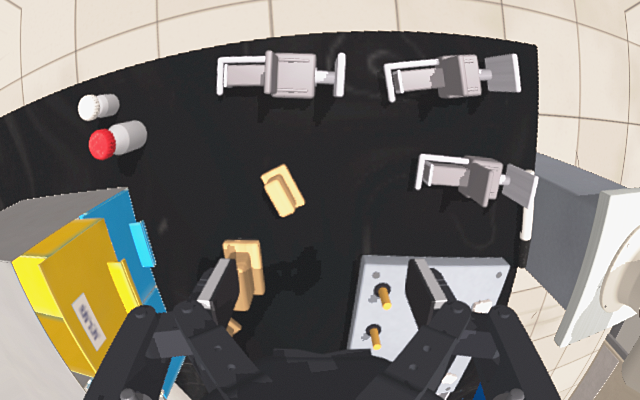

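View pics/t1.png

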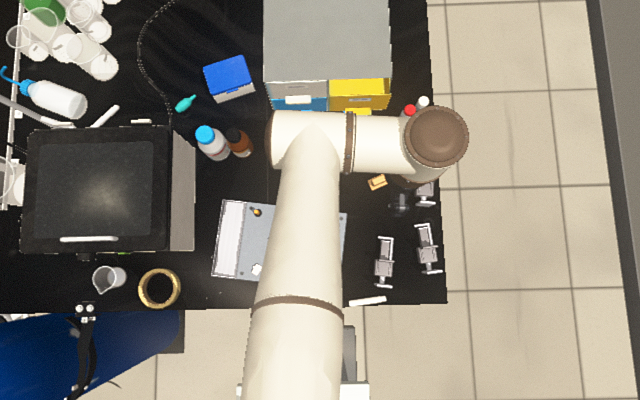

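The joint speed cap cut the moves short, so I'll work from the measured pose. Remaining shift is about +97, +97.5 mm; the jaw angle is already -4°.

Request:
apply_moves --plan '[-1, 0.024, 0.024, 0, 0, -1, 0.048, 0.049, 0, 0, -1, 0.072, 0.073, 0, 0, -1, 0.097, 0.0975, 0, 0, -1, 0.097, 0.0975, 0, 0, -1, 0.097, 0.0975, -0.03, 0, -1, 0.097, 0.0975, -0.06, 0, -1, 0.097, 0.0975, -0.06, 0]'

```text
clock: 2.25
position: [690.5, -112.6, 106.9]
ee_rot: [-0.681, 0.732, 0.003, -0.003]
contact_force: [-1.2, -0.9, -1.9]
gripper_width: 85.4
```

```bash
python3 - <<'E'
from h import *
s=arm.read_state();print(s['clock'],s['position'],s['ee_rot'],s['contact_force'],s['gripper_width'],s['joints'])
snap('wrist','w2')
d=snap('side','s2')
E
```

```text
2.25 [ 690.5081373  -112.62609047  106.87474887] [-0.68102235  0.73224951  0.00349701 -0.0026449 ] [-1.17367353 -0.85956745 -1.93809146] 85.41245983798633 [ 0.06783843  0.60961975  0.06413136 -0.00244494 -1.03382309 -0.1390415 ]
```

View pics/w2.png

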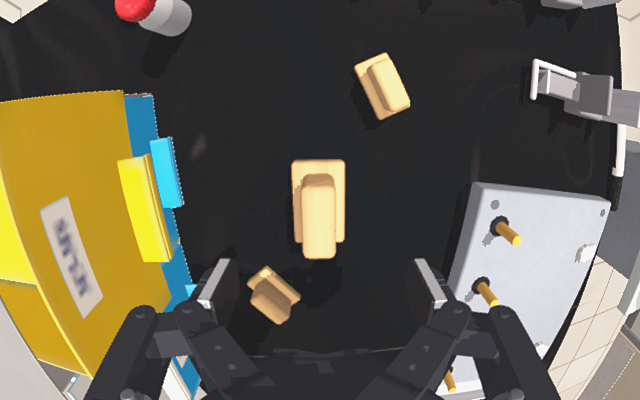

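View pics/s2.png

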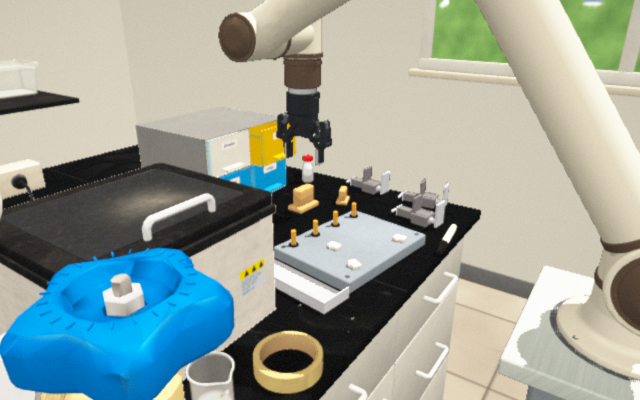

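```bash
cat >> h.py <<'E'
from scipy.spatial.transform import Rotation as Rn
def wproj(d,s,p):
    p=np.atleast_2d(p);R=Rn.from_quat(s['ee_rot']).as_matrix()
    t=(p-s['position'])@R; M=np.linalg.inv(d['mount']);c=t@M[:3,:3].T+M[:3,3]
    r=np.hypot(c[:,0],c[:,1]);th=np.arctan2(r,c[:,2]);K=d['camera_matrix']
    return np.stack([K[0,2]+K[0,0]*th*c[:,0]/r,K[1,2]+K[1,1]*th*c[:,1]/r],-1)
def wworld(d,s):
    K=d['camera_matrix'];z=d['range_z'].astype(float);v,u=np.mgrid[0:400,0:640]
    x=(u-K[0,2])/K[0,0];y=(v-K[1,2])/K[1,1];th=np.hypot(x,y)+1e-9
    tt=np.tan(np.minimum(th,1.5))*z
    P=np.stack([x/th*tt,y/th*tt,z],-1);M=d['mount'];P=P@M[:3,:3].T+M[:3,3]
    R=Rn.from_quat(s['ee_rot']).as_matrix();W=P@R.T+s['position'];W[z<=0]=np.nan;return W
def prm(o):print(np.round(o[0][0],1),np.round(o[0][1],1),round(o[0][2],1),'z',round(float(o[1]),1),'n',o[2],np.round(o[3]))
E
python3 - <<'E'
from m import *
s=arm.read_state();d=dict(np.load('pics/w2.npz'))
W=wworld(d,s)
for o in rects(W,52,64,(600,760,-200,0),30):prm(o)
for o in rects(W,8,64,(600,760,-200,0),30):prm(o)
print('posts')
for o in rects(W,56,70,(500,600,-130,130),8):prm(o)
E
```

```text
[ 697.3 -113.8] [54.2 23.9] 86.7 z 62.5 n 2481 [318. 220.]
[ 637.1 -193.2] [28.1 24.1] 21.2 z 39.2 n 879 [388. 102.]
[ 697.2 -114.3] [69.6 42.2] 85.6 z 58.7 n 4682 [318. 205.]
[744.1 -28.4] [22.6 47.6] 38.0 z 30.7 n 1658 [274. 296.]
posts
[541.  -87.3] [9.8 9.8] 30.2 z 64.1 n 164 [514. 238.]
[550.4 -27.1] [9.9 7.6] 12.4 z 62.8 n 122 [492. 300.]
[567.1  95.9] [ 8.8 10. ] 64.4 z 62.8 n 80 [451. 387.]
```

```bash
python3 - <<'E'
from m import *
for i in range(3):
    s=arm.read_state();d=snap('wrist','w3');print(s['clock'],s['position'].round(1),np.abs(s['joint_vel']).max())
W=wworld(d,s)
for o in rects(W,52,68,(600,760,-200,0),30):prm(o)
for o in rects(W,8,68,(600,760,-200,0),30):prm(o)
print('posts')
for o in rects(W,56,70,(500,600,-130,130),8):prm(o)
E
```

```text
2.35 [ 693.9 -113.4  112.5] 0.050577296911922975
2.4 [ 695.  -113.4  114.1] 0.021548340538527222
2.45 [ 695.4 -113.3  114.8] 0.008550959130518395
[ 693.1 -112.7] [53.8 23.9] 86.3 z 56.9 n 2306 [326. 217.]
[ 633.3 -192.7] [27.5 26.2] 21.7 z 34.9 n 870 [394. 102.]
[ 692.9 -112.8] [70.1 42.7] 86.7 z 53.3 n 4461 [326. 202.]
[740.6 -27.5] [22.5 47. ] 36.9 z 26.8 n 1534 [280. 292.]
posts
[537.6 -86.3] [9.5 9.4] 62.0 z 60.9 n 120 [517. 237.]
[546.1 -24.7] [9.4 9.3] 19.6 z 60.7 n 92 [495. 298.]
[564.2  97.6] [8.8 9.1] 80.4 z 60.6 n 55 [454. 385.]
```

At rest, the wrist and top cameras agree on the scraper: (693, -112.7), own x at 86.5°. Descending.

Request:
apply_moves --plan '[-1, -0.0025, 0.0005, -0.02, 0, -1, -0.0025, 0.0005, -0.04, 0, -1, -0.0025, 0.0005, -0.06, 0, -1, -0.0025, 0.0005, -0.08, 0, -1, -0.0025, 0.0005, -0.09, 0, -1, -0.0025, 0.0005, -0.09, 0, -1, -0.0025, 0.0005, -0.09, 0, -1, -0.0025, 0.0005, -0.09, 0]'

```text
clock: 3.17
position: [692.7, -112.1, 23.5]
ee_rot: [-0.682, 0.731, -0.001, 0.001]
contact_force: [0.6, 0.1, 0.1]
gripper_width: 85.0
```

```bash
cat > st.py <<'E'
from h import *
s=arm.read_state();R=Rn.from_quat(s['ee_rot']).as_matrix()
print(s['clock'],'pos',s['position'].round(1),'jaw',round(np.degrees(np.arctan2(R[1,1],R[0,1])),1),'tilt',np.degrees(np.arccos(-R[2,2])).round(2),'F',s['contact_force'].round(1),'w',round(s['gripper_width'],1),'j',s['joints'].round(2))
E
python3 st.py
```

```text
3.1667 pos [ 692.7 -112.1   23.5] jaw 176.0 tilt 0.21 F [0.6 0.1 0.1] w 85.0 j [ 0.07  0.69 -0.01  0.   -0.86 -0.14]
```

Request:
apply_moves --plan '[1, 0, 0, 0, 0, 1, 0, 0, 0, 0, 1, 0, 0, 0, 0, 1, 0, 0, 0, 0, 1, 0, 0, 0, 0, 1, 0, 0, 0, 0, 1, 0, 0, 0, 0, 1, 0, 0, 0, 0]'

```text
clock: 3.83
position: [691.7, -111.9, 21.8]
ee_rot: [-0.682, 0.731, -0.0, 0.0]
contact_force: [0.9, 0.7, 2.1]
gripper_width: 23.3
```

```bash
python3 st.py
```

```text
3.8333 pos [ 691.7 -111.9   21.8] jaw 176.0 tilt 0.07 F [0.9 0.7 2.1] w 23.3 j [ 0.07  0.7  -0.01  0.   -0.86 -0.14]
```

Request:
apply_moves --plan '[1, 0, 0, 0.03, 0, 1, 0, 0, 0.06, 0, 1, 0, 0, 0.09, 0, 1, -0.03, 0.002, 0.09, 7, 1, -0.06, 0.004, 0.09, 14, 1, -0.09, 0.006, 0.09, 21, 1, -0.12, 0.008, 0.09, 28, 1, -0.15, 0.01, 0.09, 35]'

```text
clock: 4.5
position: [538.6, -101.9, 110.3]
ee_rot: [0.872, -0.49, -0.001, 0.0]
contact_force: [-0.3, -0.6, -1.8]
gripper_width: 23.2
```

```bash
python3 st.py
```

```text
4.5 pos [ 538.6 -101.9  110.3] jaw -148.7 tilt 0.14 F [-0.3 -0.6 -1.8] w 23.2 j [ 0.11  0.38 -0.34 -0.   -0.85  0.44]
```

Request:
apply_moves --plan '[1, -0.02, 0.002, 0, 7, 1, -0.04, 0.004, 0, 14, 1, -0.06, 0.006, 0, 21, 1, -0.08, 0.01, 0, 28, 1, -0.1, 0.014, 0, 35, 1, -0.132, 0.0175, 0, 42, 1, -0.132, 0.0175, 0, 50.5, 1, -0.132, 0.0175, 0, 50.5]'

```text
clock: 5.17
position: [406.7, -84.5, 110.9]
ee_rot: [0.997, -0.073, -0.001, 0.0]
contact_force: [1.1, -0.3, -2.2]
gripper_width: 23.5
```

Request:
apply_moves --plan '[1, 0, 0, 0, 0, 1, 0, 0, 0, 0]'

```text
clock: 5.33
position: [410.0, -84.4, 111.4]
ee_rot: [0.997, -0.076, 0.0, -0.0]
contact_force: [-0.5, -0.7, -1.8]
gripper_width: 23.2
```

```bash
python3 st.py; python3 - <<'E'
from h import *
snap('side','s4');snap('wrist','w4')
b=cv2.imread('pics/s4.png');cv2.imwrite('pics/s4c.png',cv2.resize(b[130:310,250:490],(800,600)))
E
```

```text
5.3333 pos [410.  -84.4 111.4] jaw -98.7 tilt 0.04 F [-0.5 -0.7 -1.8] w 23.2 j [ 0.19  0.17 -0.64  0.   -0.75  1.23]
```

View pics/s4c.png

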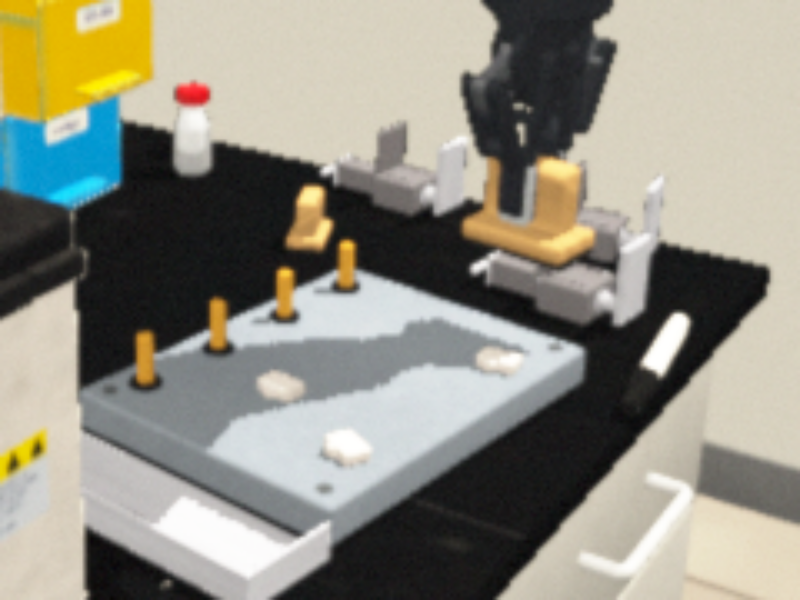

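View pics/w4.png

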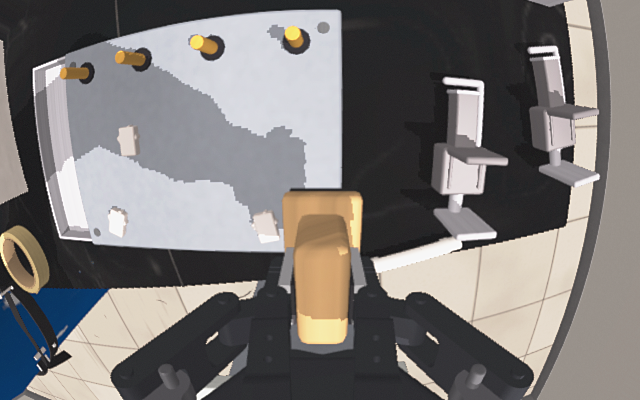

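Request:
apply_moves --plan '[1, -0.004, 0, -0.02, 0.5, 1, -0.004, 0, -0.04, 0.5, 1, -0.004, 0, -0.052, 0.5, 1, -0.004, 0, -0.0585, 0.5, 1, -0.004, 0, -0.0585, 0.5, 1, -0.004, 0, -0.0585, 0.5]'

```text
clock: 5.93
position: [406.0, -84.4, 52.8]
ee_rot: [0.998, -0.07, 0.0, 0.0]
contact_force: [0.6, -0.0, -2.0]
gripper_width: 23.5
```

```bash
python3 st.py
```

```text
5.9333 pos [406.  -84.4  52.8] jaw -98.1 tilt 0.02 F [ 0.6 -0.  -2. ] w 23.5 j [ 0.19  0.27 -0.72  0.   -0.57  1.24]
```

Request:
apply_moves --plan '[1, 0.0021, 0.0148, 0, 0, 1, 0.0043, 0.0297, 0, 0, 1, 0.0064, 0.0445, 0, 0, 1, 0.0086, 0.0594, 0, 0, 1, 0.0107, 0.0742, 0, 0, 1, 0.0129, 0.0891, 0, 0, 1, 0.015, 0.1039, 0, 0, 1, 0.0172, 0.1188, 0, 0]'

```text
clock: 6.6
position: [423.1, 35.4, 53.1]
ee_rot: [0.998, -0.07, 0.0, -0.0]
contact_force: [0.2, 0.8, -2.0]
gripper_width: 23.2
```

```bash
python3 st.py; python3 - <<'E'
from h import *
snap('side','s5')
b=cv2.imread('pics/s5.png');cv2.imwrite('pics/s5c.png',cv2.resize(b[130:310,250:490],(800,600)))
E
```

```text
6.6 pos [423.1  35.4  53.1] jaw -98.1 tilt 0.06 F [ 0.2  0.8 -2. ] w 23.2 j [ 0.47  0.29 -0.7   0.   -0.58  0.96]
```

View pics/s5c.png

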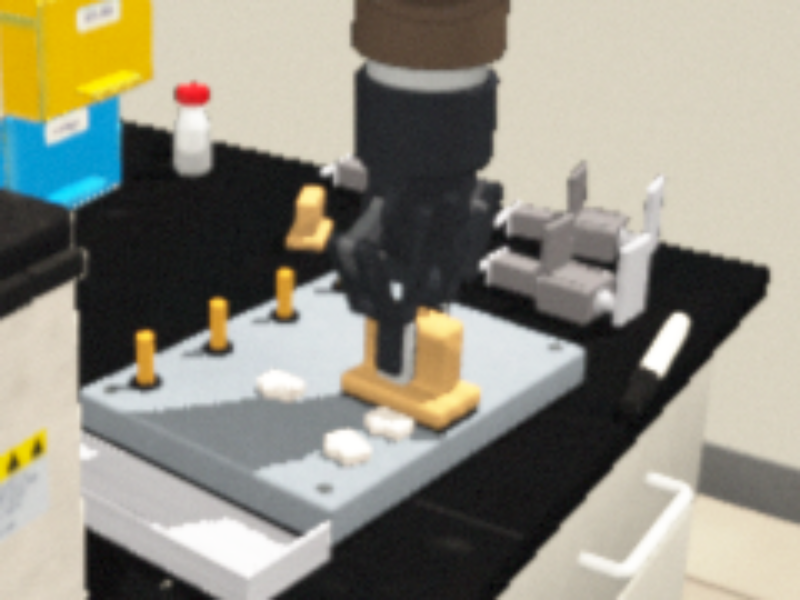

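The scraper is pushing the first chip and is about to meet the second. Continuing the stroke past the edge.

Request:
apply_moves --plan '[1, 0.0021, 0.0148, 0, 0, 1, 0.0043, 0.0297, 0, 0, 1, 0.0064, 0.0445, 0, 0, 1, 0.0086, 0.0594, 0, 0, 1, 0.0107, 0.0742, 0, 0, 1, 0.0129, 0.0891, 0, 0, 1, 0.0148, 0.102, 0, 0, 1, 0.0172, 0.1188, 0, 0]'

```text
clock: 7.32
position: [439.7, 153.6, 52.9]
ee_rot: [0.998, -0.071, -0.0, -0.0]
contact_force: [0.3, 0.2, -2.2]
gripper_width: 23.2
```

```bash
python3 st.py; python3 - <<'E'
from h import *
snap('side','s6');snap('wrist','w6')
b=cv2.imread('pics/s6.png');cv2.imwrite('pics/s6c.png',cv2.resize(b[150:330,210:450],(800,600)))
E
```

```text
7.3167 pos [439.7 153.6  52.9] jaw -98.1 tilt 0.01 F [ 0.3  0.2 -2.2] w 23.2 j [ 0.69  0.34 -0.6  -0.   -0.63  0.74]
```

View pics/s6c.png

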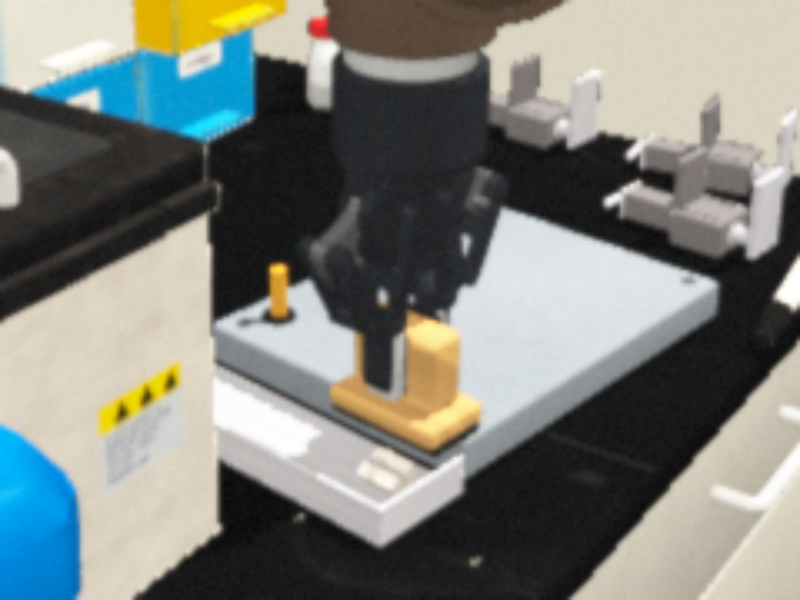

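View pics/w6.png

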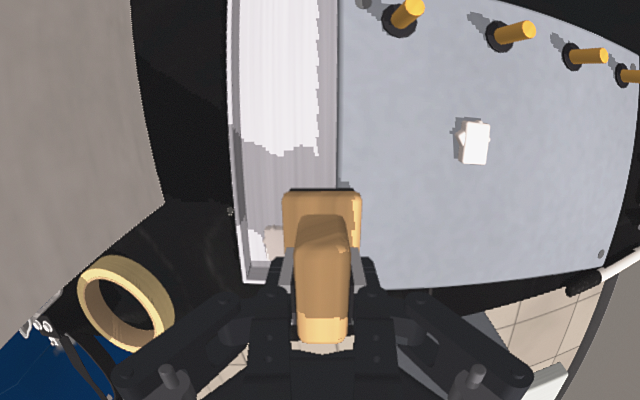

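Two chips are in the trough. One remains at about (493, 62) on the plate. I'll lift, go behind it and sweep again.

Request:
apply_moves --plan '[1, 0, 0, 0.03, 0, 1, 0.004, -0.012, 0.035, 0, 1, 0.016, -0.046, 0.035, 0, 1, 0.027, -0.08, 0.035, 0, 1, 0.039, -0.114, 0.035, 0, 1, 0.0468, -0.1365, 0.035, 0, 1, 0.0468, -0.1365, 0.035, 0, 1, 0.0468, -0.1365, 0.015, 0]'

```text
clock: 8.08
position: [489.4, 15.7, 70.5]
ee_rot: [0.997, -0.071, 0.004, -0.001]
contact_force: [0.7, 1.5, -2.9]
gripper_width: 23.3
```

```bash
python3 - <<'E'
from m import *
for i in range(3):
    s=arm.read_state();d=snap('wrist','w7');print(s['position'].round(1),s['gripper_width'])
W=wworld(d,s)
for o in rects(W,33.5,46,(380,560,-120,140),20):prm(o)
E
python3 st.py
```

```text
[489.4  15.7  70.5] 23.279666569670947
[485.2  15.3  65.3] 23.36770648678965
[484.1  15.4  65.8] 22.985008809888065
[547.9 -22.9] [ 4.8 10.3] 33.6 z 39.7 n 64 [372. 126.]
[556.1  34.4] [9.6 3.6] 35.4 z 39.6 n 66 [269. 127.]
[538.6 -83.8] [ 6.5 10.7] 48.0 z 40.1 n 156 [473. 134.]
[559.3  96. ] [0.7 2.8] 34.0 z 38.9 n 20 [169. 141.]
[518.9  10.5] [34.1  0.7] 82.0 z 44.6 n 69 [321. 188.]
[493.8  62.7] [20.6 24.3] 84.8 z 37.1 n 954 [246. 233.]
8.2333 pos [484.9  15.9  66.8] jaw -98.1 tilt 0.24 F [ 0.4  0.1 -1.2] w 23.5 j [ 0.37  0.35 -0.54 -0.   -0.69  1.06]
```

View pics/w7.png

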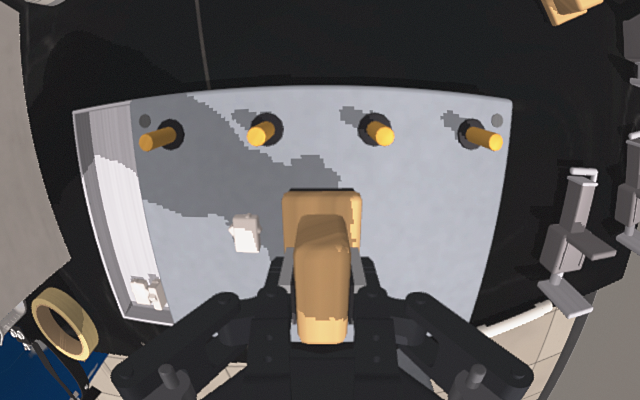

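Request:
apply_moves --plan '[1, 0.002, 0, -0.007, 0, 1, 0.002, 0, -0.014, 0, 1, 0.002, 0, -0.014, 0, 1, 0.0041, 0.0148, -0.014, 0, 1, 0.0063, 0.0297, -0.014, 0, 1, 0.0084, 0.0445, -0.014, 0, 1, 0.0106, 0.0594, -0.014, 0, 1, 0.0106, 0.0594, -0.014, 0]'

```text
clock: 8.9
position: [498.2, 78.5, 54.2]
ee_rot: [0.998, -0.068, 0.001, -0.0]
contact_force: [0.4, 0.4, -2.1]
gripper_width: 23.3
```

```bash
python3 st.py
```

```text
8.9 pos [498.2  78.5  54.2] jaw -97.9 tilt 0.13 F [ 0.4  0.4 -2.1] w 23.3 j [ 0.48  0.39 -0.51  0.   -0.67  0.95]
```

Request:
apply_moves --plan '[1, 0.0021, 0.0148, -0.001, 0, 1, 0.0043, 0.0297, -0.001, 0, 1, 0.0064, 0.0445, -0.001, 0, 1, 0.0086, 0.0594, -0.001, 0, 1, 0.0095, 0.066, -0.001, 0, 1, 0.0095, 0.066, -0.001, 0]'

```text
clock: 9.4
position: [507.1, 144.0, 52.9]
ee_rot: [0.998, -0.069, 0.0, -0.0]
contact_force: [-0.1, -0.4, -1.9]
gripper_width: 23.1
```

Request:
apply_moves --plan '[1, 0, 0, 0.03, 0, 1, 0, -0.02, 0.05, 0, 1, 0, -0.05, 0.06, 0, 1, 0, -0.08, 0.07, 0, 1, 0, -0.08, 0.07, 0]'

```text
clock: 9.82
position: [506.1, 58.5, 124.7]
ee_rot: [0.997, -0.072, 0.001, -0.0]
contact_force: [0.2, 1.1, -2.4]
gripper_width: 23.2
```

```bash
python3 st.py; python3 - <<'E'
from h import *
snap('side','s8');snap('wrist','w8')
b=cv2.imread('pics/s8.png');cv2.imwrite('pics/s8c.png',cv2.resize(b[150:330,250:490],(800,600)))
E
```

```text
9.8167 pos [506.1  58.5 124.7] jaw -98.3 tilt 0.08 F [ 0.2  1.1 -2.4] w 23.2 j [ 0.43  0.3  -0.42  0.   -0.85  0.99]
```

View pics/s8c.png

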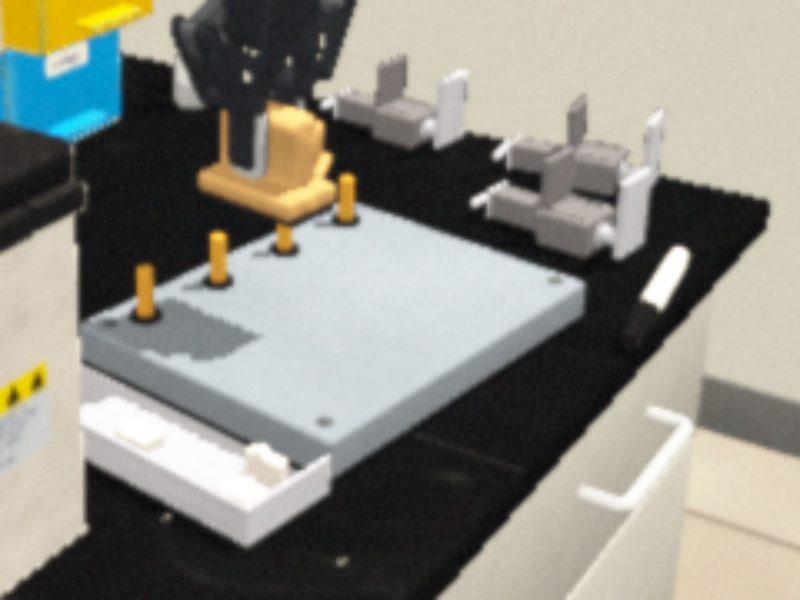

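View pics/w8.png

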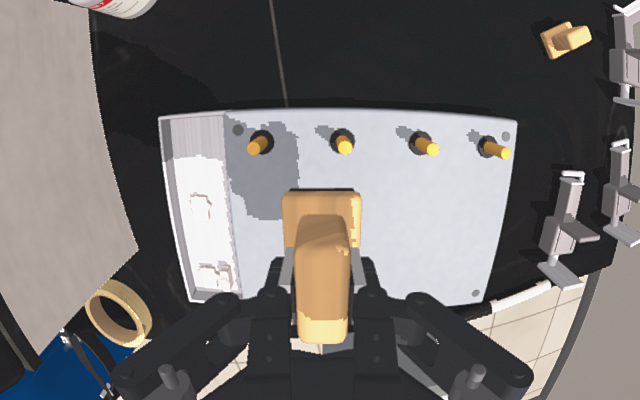

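All three chips are in the trough and the plate is clear. Returning the scraper to the worktop.

Request:
apply_moves --plan '[1, 0.03, -0.028, 0, 0, 1, 0.06, -0.056, 0, 0, 1, 0.09, -0.084, 0, 0, 1, 0.12, -0.112, 0, 0, 1, 0.15, -0.14, 0, 0, 1, 0.184, -0.168, 0, 0, 1, 0.184, -0.168, 0, 0, 1, 0.184, -0.168, -0.03, 0]'

```text
clock: 10.58
position: [696.2, -107.7, 97.0]
ee_rot: [0.997, -0.07, 0.006, 0.0]
contact_force: [0.6, 0.8, -0.7]
gripper_width: 23.7
```

Request:
apply_moves --plan '[1, 0, 0, -0.02, 0, 1, 0, 0, -0.04, 0, 1, 0, 0, -0.04, 0, 1, 0, 0, -0.04, 0]'

```text
clock: 10.92
position: [689.3, -105.3, 50.7]
ee_rot: [0.998, -0.07, -0.002, 0.0]
contact_force: [0.5, 0.1, -1.0]
gripper_width: 23.4
```

```bash
python3 st.py
```

```text
10.9167 pos [ 689.3 -105.3   50.7] jaw -98.0 tilt 0.27 F [ 0.5  0.1 -1. ] w 23.4 j [ 0.08  0.66  0.    0.   -0.92  1.35]
```

Request:
apply_moves --plan '[1, 0, 0, -0.012, 0, 1, 0, 0, -0.02, 0, 1, 0, 0, -0.025, 0, 1, 0, 0, -0.028, 0, 1, 0, 0, -0.028, 0, 1, 0, 0, -0.028, 0]'

```text
clock: 11.42
position: [690.6, -106.0, 25.0]
ee_rot: [0.998, -0.07, 0.0, 0.0]
contact_force: [0.1, -0.9, -1.6]
gripper_width: 23.1
```

```bash
python3 st.py
```

```text
11.4167 pos [ 690.6 -106.    25. ] jaw -98.0 tilt 0.02 F [ 0.1 -0.9 -1.6] w 23.1 j [ 0.08  0.69 -0.02  0.   -0.86  1.35]
```

Request:
apply_moves --plan '[1, 0, 0, -0.0015, 0, 1, 0, 0, -0.003, 0, 1, 0, 0, -0.003, 0, -1, 0, 0, -0.003, 0, -1, 0, 0, -0.003, 0, -1, 0, 0, -0.003, 0, -1, 0, 0, -0.003, 0, -1, 0, 0, -0.003, 0]'

```text
clock: 12.08
position: [690.7, -106.0, 22.1]
ee_rot: [0.998, -0.07, 0.0, 0.0]
contact_force: [-1.0, -0.3, 0.2]
gripper_width: 81.9
```

```bash
python3 st.py
```

```text
12.0833 pos [ 690.7 -106.    22.1] jaw -98.0 tilt 0.03 F [-1.  -0.3  0.2] w 81.9 j [ 0.08  0.69 -0.02  0.   -0.86  1.35]
```

Request:
apply_moves --plan '[-1, 0, 0, 0.03, 0, -1, 0, 0, 0.07, 0, -1, 0, 0, 0.11, -7, -1, -0.03, -0.01, 0.14, -14, -1, -0.06, -0.02, 0.14, -21, -1, -0.09, -0.03, 0.14, -28, -1, -0.12, -0.04, 0.14, -35, -1, -0.15, -0.05, 0.14, -42]'

```text
clock: 12.75
position: [539.0, -156.3, 162.3]
ee_rot: [0.905, -0.426, 0.0, -0.0]
contact_force: [-0.2, -0.9, -0.4]
gripper_width: 85.7
```

Request:
apply_moves --plan '[-1, -0.02, -0.008, 0, -7, -1, -0.04, -0.016, 0, -14, -1, -0.06, -0.024, 0, -21, -1, -0.08, -0.032, 0, -28, -1, -0.1, -0.04, 0, -35, -1, -0.12, -0.047, 0, -42, -1, -0.126, -0.047, 0, -48, -1, -0.126, -0.047, 0, -48]'

```text
clock: 13.42
position: [412.8, -203.2, 162.2]
ee_rot: [-0.655, 0.756, -0.0, 0.0]
contact_force: [0.4, 0.5, -0.1]
gripper_width: 85.7
```

```bash
python3 st.py; cat > probes.py <<'E'
from m import *
import sys
def find(W,lo=48,hi=70,box=(330,760,-420,-120),minn=4):
    pl=[o for o in rects(W,lo,hi,box,minn) if 28<max(o[0][1])<42 and min(o[0][1])<16]
    out=[]
    for a in pl:
        for b in pl:
            A=np.array(a[0][0]);B=np.array(b[0][0]);v=A-B;L=np.hypot(*v)
            if 50<L<66 and v[0]>0:
                out.append((B+v/2,np.degrees(np.arctan2(v[1],v[0])),L,A,B))
    for c,y,L,A,B in out: print('centre',c.round(1),'mid',(A-17*(A-B)/L).round(1),'yaw',round(y,1),'L',round(L,1))
    return out
E
python3 - <<'E'
from probes import *
for i in range(3):
    s=arm.read_state();d=snap('wrist','w9')
t=snap('top','t9');sd=snap('side','s9')
print(s['position']);print('wrist');find(wworld(d,s),minn=15);print('top');find(world(t))
print('side');find(world(sd))
E
```

```text
13.4167 pos [ 412.8 -203.2  162.2] jaw 171.8 tilt 0.02 F [ 0.4  0.5 -0.1] w 85.7 j [-0.1   0.17 -0.48 -0.   -0.92 -0.04]
[ 415.00599475 -203.0475746   162.35794784]
wrist
centre [ 439.4 -313.3] mid [ 451.3 -311.9] yaw 6.6 L 58.0
centre [ 601.8 -314.5] mid [ 613.7 -316. ] yaw -7.1 L 58.0
centre [ 409.9 -203.3] mid [ 421.6 -204.8] yaw -7.4 L 57.7
top
centre [ 602.8 -314.9] mid [ 614.8 -316.6] yaw -7.9 L 58.2
side
centre [ 600.8 -312.6] mid [ 613.  -314.4] yaw -8.5 L 58.6
centre [ 438.8 -310.6] mid [ 450.7 -309.1] yaw 7.2 L 58.0
centre [ 409.1 -201.3] mid [ 420.6 -203. ] yaw -8.7 L 57.3
```

View pics/w9.png

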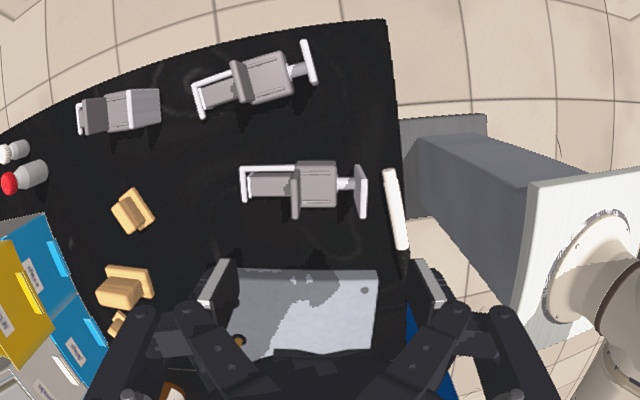

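View pics/s9.png

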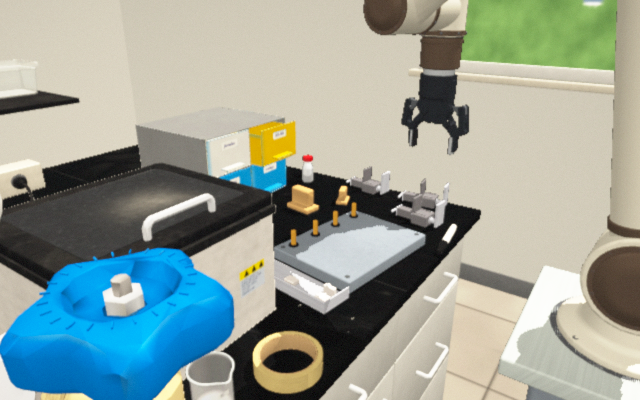

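P3: wrist, top and side all place its plate centre at about (410, -203), yaw about -7.6°, and all three probes are where they were. Descending onto P3.

Request:
apply_moves --plan '[-1, -0.002, 0, -0.035, 0, -1, -0.002, 0, -0.07, 0, -1, -0.002, 0, -0.1, 0, -1, -0.002, 0, -0.12, 0, -1, -0.002, 0, -0.131, 0, -1, -0.002, 0, -0.131, 0, -1, -0.002, 0, -0.131, 0]'

```text
clock: 14.25
position: [412.9, -202.8, 30.3]
ee_rot: [-0.656, 0.754, 0.0, -0.001]
contact_force: [0.2, -0.5, 0.4]
gripper_width: 85.4
```

```bash
python3 st.py; python3 - <<'E'
from h import *
snap('side','s10')
b=cv2.imread('pics/s10.png');cv2.imwrite('pics/s10c.png',cv2.resize(b[120:270,330:490],(640,600)))
E
```

```text
14.25 pos [ 412.9 -202.8   30.3] jaw 172.0 tilt 0.08 F [ 0.2 -0.5  0.4] w 85.4 j [-0.1   0.38 -0.63  0.   -0.56 -0.04]
```

View pics/s10c.png

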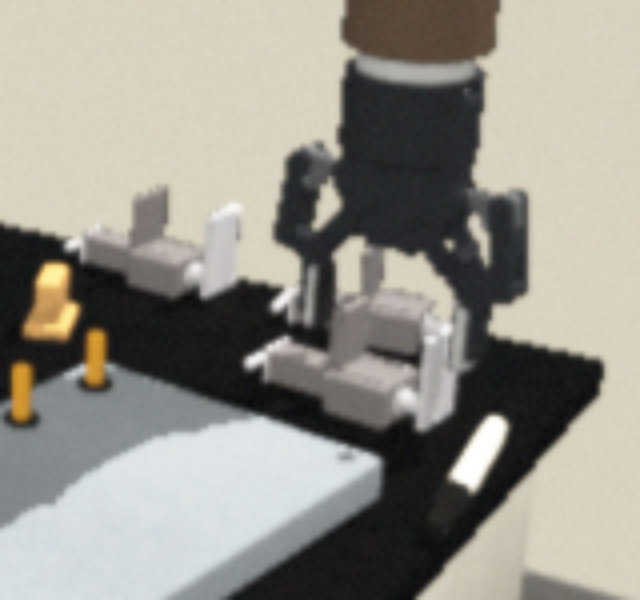

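The fingers straddle both plates: front finger at crop (315,290), rear at (465,340). Squeezing.

Request:
apply_moves --plan '[1, 0, 0, 0, 0, 1, 0, 0, 0, 0, 1, 0, 0, 0, 0, 1, 0, 0, 0, 0, 1, 0, 0, 0, 0, 1, 0, 0, 0, 0, 1, 0, 0, 0, 0, 1, 0, 0, 0, 0]'

```text
clock: 14.97
position: [420.7, -204.1, 35.4]
ee_rot: [-0.657, 0.754, -0.007, 0.006]
contact_force: [4.7, 0.5, 14.1]
gripper_width: 44.1
```

```bash
python3 st.py; python3 - <<'E'
from h import *
snap('side','s11');snap('wrist','w11')
b=cv2.imread('pics/s11.png');cv2.imwrite('pics/s11c.png',cv2.resize(b[120:270,330:490],(640,600)))
E
```

```text
14.9667 pos [ 420.7 -204.1   35.4] jaw 172.2 tilt 1.05 F [ 4.7  0.5 14.1] w 44.1 j [-0.1   0.37 -0.63  0.   -0.55 -0.04]
```

View pics/s11c.png

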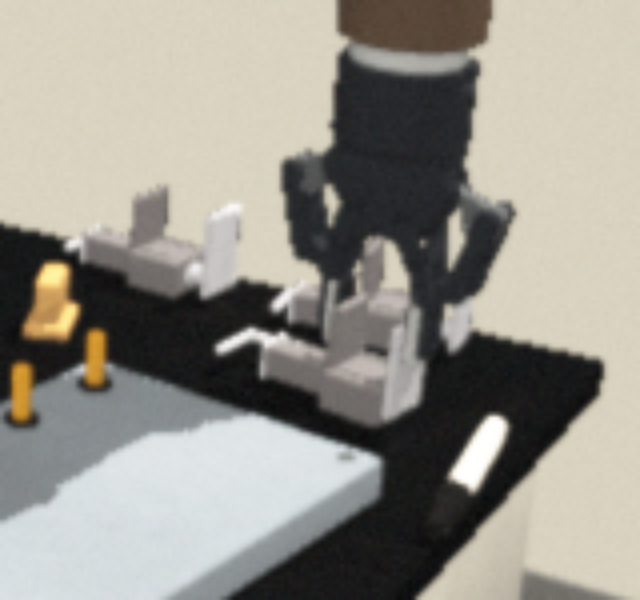

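View pics/w11.png

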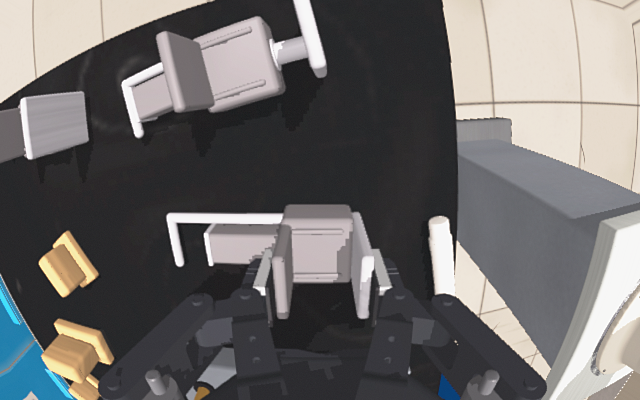

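The plunger is pressed and the hook is out (wrist view, (180,240)), but there are 14 N upward on the tool. I'll raise gently and recheck.

Request:
apply_moves --plan '[1, 0, 0, 0.003, 0, 1, 0, 0, 0.006, 0, 1, 0, 0, 0.006, 0, 1, 0, 0, 0.006, 0, 1, 0, 0, 0.006, 0]'

```text
clock: 15.48
position: [411.7, -202.8, 36.4]
ee_rot: [-0.656, 0.755, 0.001, -0.0]
contact_force: [0.0, 0.3, -0.7]
gripper_width: 43.5
```

```bash
python3 st.py; python3 - <<'E'
from h import *
snap('side','s12');snap('wrist','w12')
b=cv2.imread('pics/s12.png');cv2.imwrite('pics/s12c.png',cv2.resize(b[120:270,330:490],(640,600)))
E
```

```text
15.4833 pos [ 411.7 -202.8   36.4] jaw 171.9 tilt 0.08 F [ 0.   0.3 -0.7] w 43.5 j [-0.1   0.36 -0.63 -0.   -0.58 -0.04]
```

View pics/s12c.png

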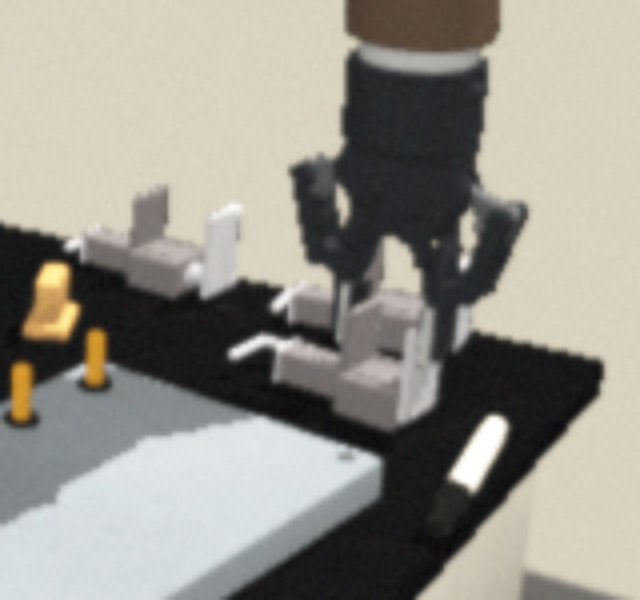

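Request:
apply_moves --plan '[1, 0, 0, 0.02, 0, 1, 0, 0, 0.05, 0, 1, 0, 0, 0.08, 0, 1, 0, 0, 0.1, 0, 1, 0, 0, 0.1, 0, 1, 0, 0, 0.1, 0]'

```text
clock: 16.08
position: [412.7, -202.8, 137.3]
ee_rot: [-0.656, 0.755, -0.001, 0.001]
contact_force: [-0.7, -0.5, -2.4]
gripper_width: 43.6
```

```bash
cat > held.py <<'E'
from m import *
import sys
tag=sys.argv[1]
for i in range(3):
    s=arm.read_state();d=snap('wrist','w'+tag)
sd=snap('side','s'+tag)
b=cv2.imread(f'pics/s{tag}.png');u,v=proj(sd,s['position'])[0].astype(int)
u=min(max(u,120),520);v=min(max(v,90),310)
cv2.imwrite(f'pics/s{tag}c.png',cv2.resize(b[v-90:v+90,u-120:u+120],(800,600)))
R=Rn.from_quat(s['ee_rot']).as_matrix()
W=wworld(d,s); j=-R[:2,1]; l=np.array([-j[1],j[0]]); P=W-s['position']
a=P[...,:2]@j; b2=P[...,:2]@l; z=P[...,2]
print('TCP',s['position'].round(1),'w',round(s['gripper_width'],1))
# barrel top between the plates, nose top, cross arm
m=(np.abs(a)<15)&(np.abs(b2)<40)&(z<10)&(z>-25)
print('barrel-top z rel TCP', np.nanmedian(z[m]).round(1), 'left-right extent',np.nanpercentile(b2[m],[2,98]).round(1))
m=(a>80)&(a<110)&(np.abs(b2)<35)&(z<0)&(z>-50)
if m.sum(): 
    print('hook n',m.sum(),'a',np.nanpercentile(a[m],[2,50,98]).round(1),'b',np.nanpercentile(b2[m],[2,98]).round(1),'z',np.nanmedian(z[m]).round(1))
m=(a>32)&(a<75)&(np.abs(b2)<13)&(z<5)&(z>-30)
if m.sum(): print('nose n',m.sum(),'a',np.nanpercentile(a[m],[2,98]).round(1),'b',np.nanpercentile(b2[m],[2,50,98]).round(1),'z',np.nanmedian(z[m]).round(1))
m=(np.abs(a)<60)&(np.abs(b2)<40)&(z>8)&(z<50)
E
python3 held.py 13;python3 st.py
```

```text
TCP [ 411.3 -202.6  135.5] w 43.7
barrel-top z rel TCP -10.1 left-right extent [-21.4  17.9]
hook n 617 a [80.9 92.7 96.8] b [-19.2  16.4] z -19.9
nose n 2307 a [33.  68.1] b [-10.9  -5.4   8.2] z -12.9
16.2833 pos [ 411.4 -202.7  135.2] jaw 171.9 tilt 0.21 F [ 0.2  0.3 -0.7] w 43.8 j [-0.1   0.21 -0.52 -0.   -0.85 -0.04]
```

View pics/w13.png

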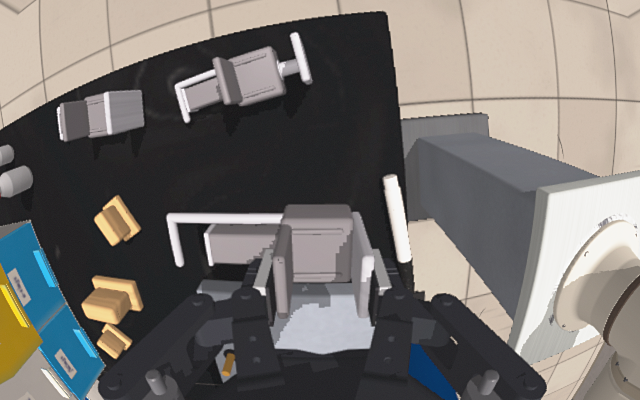

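View pics/s13c.png

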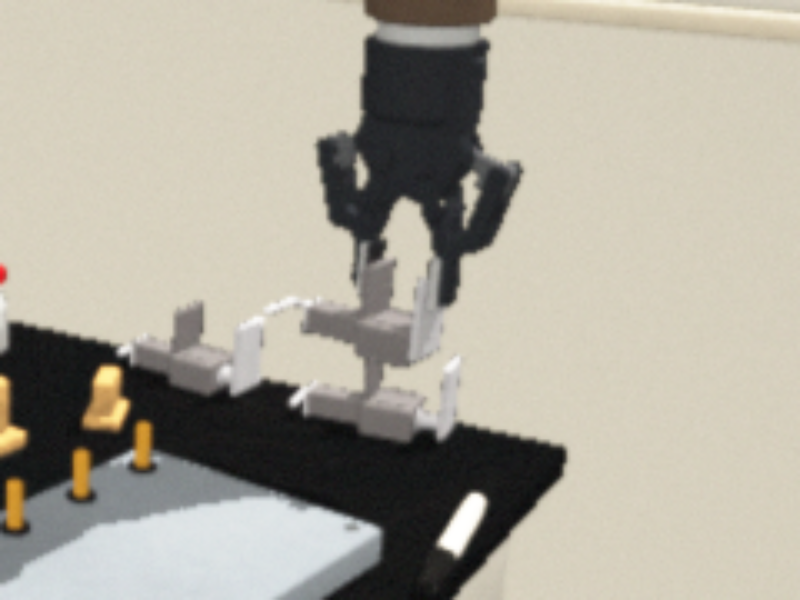

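P3 is held upright. Its underside is about 36 mm below the TCP (barrel, nose and hook heights all agree) and the hook gap centre is about 80 mm ahead of the TCP. Carrying it to post d.

Request:
apply_moves --plan '[1, 0.007, 0.03, 0, 0, 1, 0.014, 0.06, 0, 0, 1, 0.021, 0.09, 0, 0, 1, 0.028, 0.12, 0, 0, 1, 0.035, 0.15, 0, 0, 1, 0.042, 0.18, 0, 0, 1, 0.049, 0.21, 0, 0, 1, 0.056, 0.24, 0, 0]'

```text
clock: 16.95
position: [467.9, 38.4, 135.6]
ee_rot: [-0.656, 0.755, 0.0, -0.001]
contact_force: [0.5, -0.2, -2.6]
gripper_width: 43.9
```

```bash
python3 st.py
```

```text
16.95 pos [467.9  38.4 135.6] jaw 172.0 tilt 0.16 F [ 0.5 -0.2 -2.6] w 43.9 j [ 0.43  0.22 -0.5  -0.   -0.85 -0.57]
```

Request:
apply_moves --plan '[1, 0.007, 0.03, 0, 0, 1, 0.014, 0.06, 0, 0, 1, 0.017, 0.0715, 0, 0, 1, 0.017, 0.0715, -0.02, 0, 1, 0.017, 0.0715, -0.02, 0, 1, 0.017, 0.0715, -0.02, 0]'

```text
clock: 17.45
position: [484.0, 107.6, 115.1]
ee_rot: [-0.656, 0.755, 0.001, -0.003]
contact_force: [-0.5, -0.5, -1.1]
gripper_width: 43.8
```

```bash
python3 held.py 14; python3 st.py; python3 - <<'E'
from m import *
s=arm.read_state();d=arm.get_image('wrist');W=wworld(d,s)
for o in rects(W,55,68,(500,600,-130,130),15):prm(o)
E
```

```text
TCP [485.4 107.8 116.7] w 43.5
barrel-top z rel TCP -10.1 left-right extent [-21.5  17.9]
hook n 610 a [81.1 92.6 96.8] b [-19.4  16.3] z -19.6
nose n 2302 a [33.1 68.1] b [-10.9  -5.3   8.1] z -12.8
17.65 pos [485.8 108.  117.4] jaw 171.9 tilt 0.05 F [-0.2 -0.2 -2.3] w 43.5 j [ 0.55  0.29 -0.46  0.   -0.82 -0.69]
[545.2 -23.7] [9.6 9.5] 84.1 z 60.8 n 187 [205.  46.]
[553.9  37.2] [9.2 9.7] 82.4 z 60.8 n 182 [208. 136.]
```

View pics/w14.png

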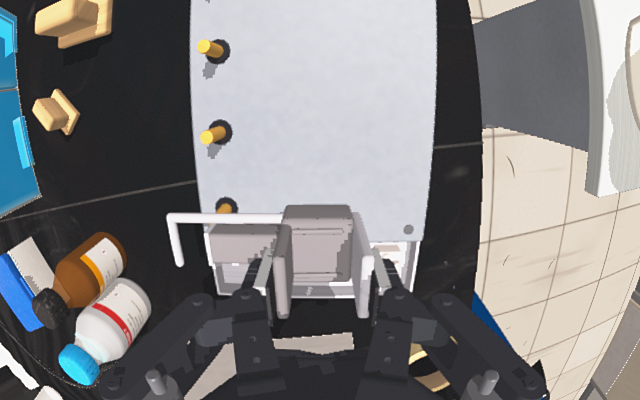

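View pics/s14c.png

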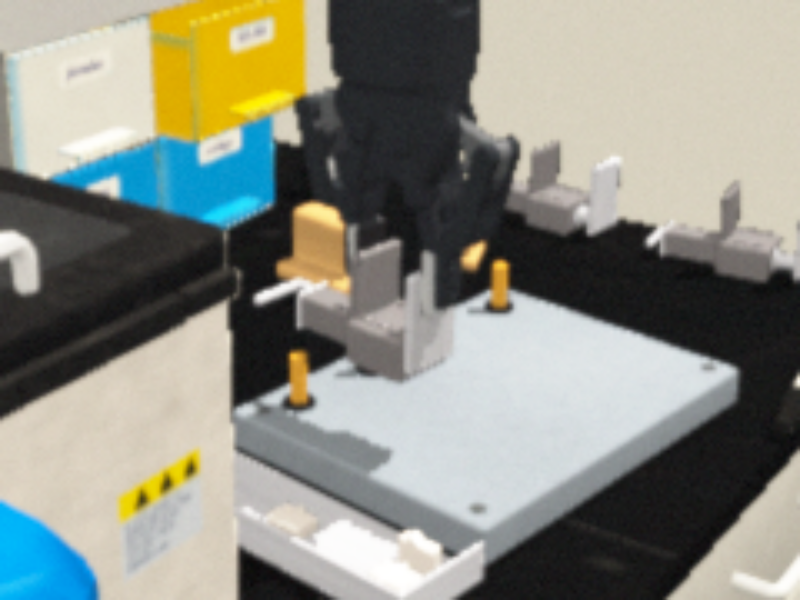

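Request:
apply_moves --plan '[1, -0.0012, 0.002, 0, 0, 1, -0.0012, 0.002, -0.012, 0, 1, -0.0012, 0.002, -0.024, 0, 1, -0.0012, 0.002, -0.036, 0, 1, -0.0012, 0.002, -0.044, 0, 1, -0.0012, 0.002, -0.048, 0, 1, -0.0012, 0.002, -0.048, 0, 1, -0.0012, 0.002, -0.048, 0]'

```text
clock: 18.37
position: [484.6, 110.7, 69.2]
ee_rot: [-0.656, 0.755, -0.0, 0.0]
contact_force: [1.4, 0.8, -1.2]
gripper_width: 43.7
```

```bash
python3 held.py 15; python3 st.py
```

```text
TCP [484.8 110.8  69.5] w 43.9
barrel-top z rel TCP -10.1 left-right extent [-21.4  18. ]
hook n 2333 a [ 80.4  92.1 102. ] b [-33.9  27.8] z -39.9
nose n 2372 a [33.1 74.5] b [-10.9  -5.1   8.1] z -12.7
18.5667 pos [484.7 110.8  69.4] jaw 172.0 tilt 0.08 F [-0.1  0.2 -2. ] w 43.7 j [ 0.55  0.36 -0.51  0.   -0.7  -0.69]
```

View pics/w15.png

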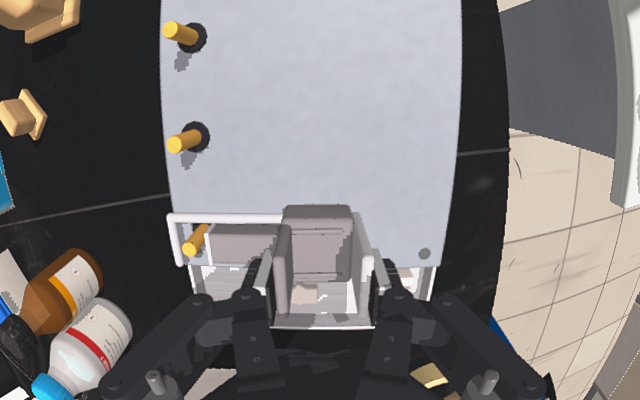

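View pics/s15c.png

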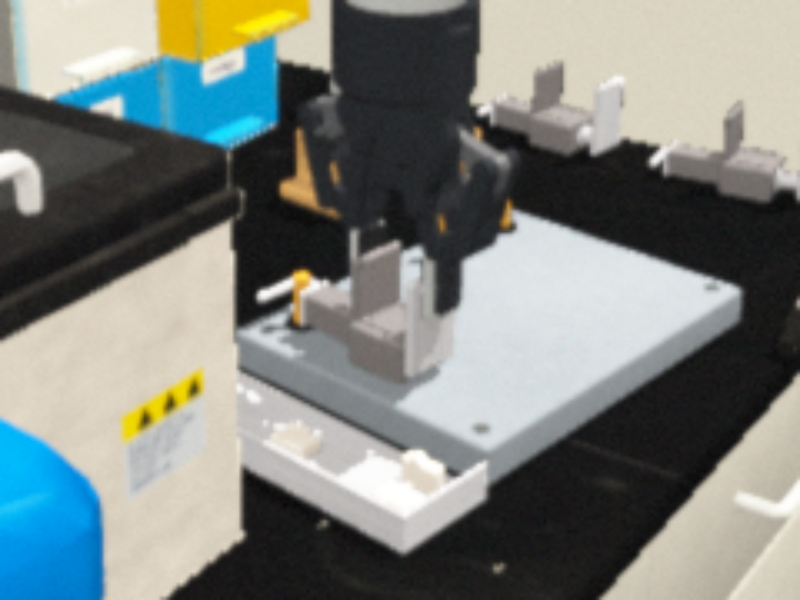

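The post is inside the open hook (wrist view, (195,240)). Lowering the last 3–4 mm.

Request:
apply_moves --plan '[1, 0, 0, -0.002, 0, 1, 0, 0, -0.0035, 0, 1, 0, 0, -0.0035, 0, 1, 0, 0, -0.0035, 0]'

```text
clock: 18.9
position: [484.5, 110.7, 65.5]
ee_rot: [-0.656, 0.755, -0.0, 0.0]
contact_force: [0.4, -0.4, -0.2]
gripper_width: 43.2
```

```bash
python3 st.py
```

```text
18.9 pos [484.5 110.7  65.5] jaw 172.0 tilt 0.02 F [ 0.4 -0.4 -0.2] w 43.2 j [ 0.55  0.37 -0.51  0.   -0.69 -0.69]
```

Request:
apply_moves --plan '[1, 0, 0, -0.001, 0, -1, 0, 0, -0.001, 0, -1, 0, 0, -0.001, 0, -1, 0, 0, -0.001, 0, -1, 0, 0, -0.001, 0, -1, 0, 0, -0.001, 0, -1, 0, 0, -0.001, 0, -1, 0, 0, -0.001, 0]'

```text
clock: 19.57
position: [484.4, 110.6, 64.3]
ee_rot: [-0.656, 0.755, -0.0, 0.0]
contact_force: [-0.2, -0.5, 0.1]
gripper_width: 85.5
```

```bash
python3 held.py 16; python3 st.py
```

```text
TCP [484.3 110.6  64.3] w 85.0
barrel-top z rel TCP -9.2 left-right extent [-21.6  18. ]
hook n 1974 a [ 80.4  88.6 103.2] b [-34.   28.5] z -34.8
nose n 2560 a [33.6 73.6] b [-10.9  -5.8   8.4] z -12.4
19.7667 pos [484.3 110.6  64.3] jaw 172.0 tilt 0.0 F [-0.1  0.2  0.1] w 85.2 j [ 0.55  0.37 -0.52  0.   -0.69 -0.69]
```

View pics/w16.png

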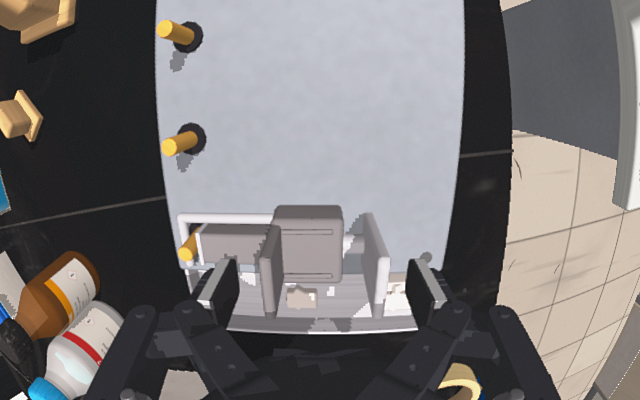

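View pics/s16c.png

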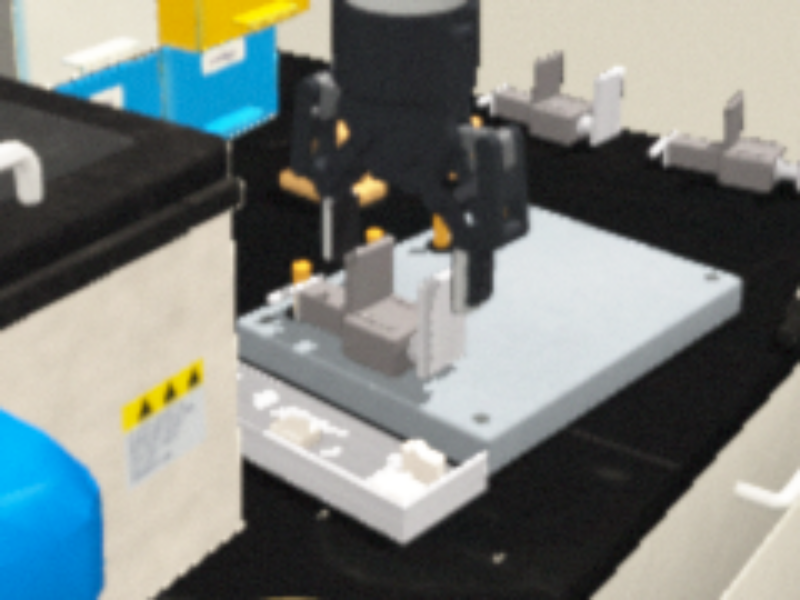

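The first probe is caught on post d. Lifting and moving to the probe near (602, -314).

Request:
apply_moves --plan '[-1, 0, 0, 0.03, 0, -1, 0, 0, 0.06, 0, -1, 0, 0, 0.1, 0, -1, 0.008, -0.03, 0.1, 0, -1, 0.018, -0.066, 0.1, 0, -1, 0.029, -0.102, 0.1, 0, -1, 0.04, -0.14, 0.1, 0, -1, 0.05, -0.176, 0.1, 0]'

```text
clock: 20.43
position: [534.6, -67.1, 164.6]
ee_rot: [-0.656, 0.755, -0.0, 0.0]
contact_force: [0.6, 1.3, 0.2]
gripper_width: 85.4
```

Request:
apply_moves --plan '[-1, 0.01, -0.036, 0, 0, -1, 0.02, -0.072, 0, 0, -1, 0.03, -0.108, 0, 0, -1, 0.04, -0.144, 0, 0, -1, 0.051, -0.18, 0, 0, -1, 0.061, -0.216, 0, 0, -1, 0.07, -0.249, 0, 0, -1, 0.07, -0.249, 0, 0]'

```text
clock: 21.1
position: [604.8, -320.0, 163.0]
ee_rot: [-0.654, 0.757, -0.0, -0.0]
contact_force: [0.5, 0.4, -0.2]
gripper_width: 85.2
```

```bash
python3 st.py; python3 - <<'E'
from probes import *
for i in range(3):
    s=arm.read_state();d=snap('wrist','w17')
t=snap('top','t17');sd=snap('side','s17')
print(s['position']);print('wrist');find(wworld(d,s),minn=15);print('top');find(world(t))
print('side');find(world(sd),box=(330,760,-420,180))
E
```

```text
21.1 pos [ 604.8 -320.   163. ] jaw 171.7 tilt 0.08 F [ 0.5  0.4 -0.2] w 85.2 j [-0.25  0.53  0.07  0.   -1.11  0.1 ]
[ 603.75486211 -315.56245367  163.06601647]
wrist
centre [ 440.3 -314. ] mid [ 451.9 -312.7] yaw 6.5 L 57.4
centre [ 602.6 -315. ] mid [ 614.3 -316.4] yaw -6.5 L 57.7
top
centre [ 602.6 -314.6] mid [ 614. -316.] yaw -7.1 L 57.1
centre [ 440.1 -313.4] mid [ 451.9 -312.2] yaw 5.5 L 57.8
side
centre [ 601.5 -312.1] mid [ 613.4 -313.5] yaw -6.5 L 58.1
centre [ 438.9 -312. ] mid [ 450.9 -310.8] yaw 5.7 L 58.3
```

View pics/s17.png

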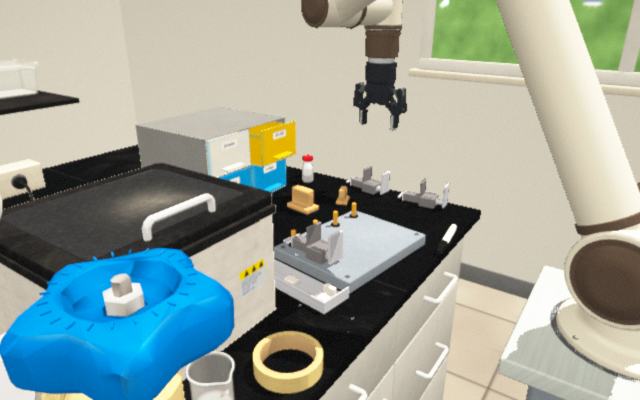

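View pics/w17.png

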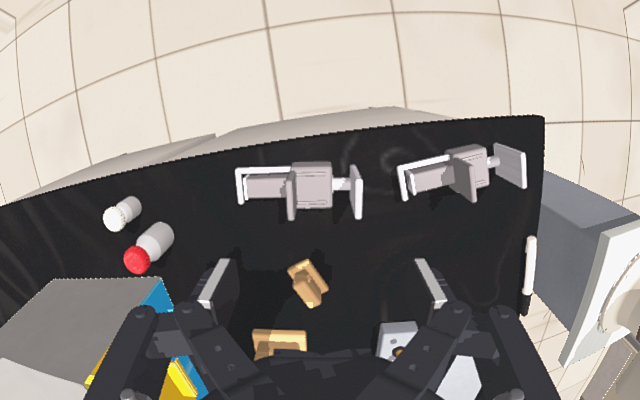

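Request:
apply_moves --plan '[-1, 0.0013, 0.0005, -0.035, 1, -1, 0.0013, 0.0005, -0.07, 1, -1, 0.0013, 0.0005, -0.1, 1, -1, 0.0013, 0.0005, -0.12, 1, -1, 0.0013, 0.0005, -0.127, 1, -1, 0.0013, 0.0005, -0.127, 1, -1, 0.0013, 0.0005, -0.127, 1]'

```text
clock: 21.93
position: [606.6, -313.4, 38.6]
ee_rot: [-0.663, 0.749, -0.001, 0.0]
contact_force: [0.3, -0.7, 0.2]
gripper_width: 85.5
```

```bash
python3 st.py
```

```text
21.9333 pos [ 606.6 -313.4   38.6] jaw 173.1 tilt 0.1 F [ 0.3 -0.7  0.2] w 85.5 j [-0.24  0.65 -0.06  0.   -0.86  0.12]
```

Request:
apply_moves --plan '[-1, -0.002, -0.0017, -0.003, 0, -1, -0.002, -0.0017, -0.003, 0, 1, -0.002, -0.0017, -0.003, 0, 1, -0.002, -0.0017, -0.003, 0, 1, -0.002, -0.0017, -0.003, 0, 1, -0.002, -0.0017, -0.003, 0, 1, -0.002, -0.0017, -0.003, 0, 1, -0.002, -0.0017, -0.003, 0]'

```text
clock: 22.6
position: [609.6, -317.2, 39.6]
ee_rot: [-0.663, 0.748, -0.007, 0.003]
contact_force: [5.1, 0.3, 9.0]
gripper_width: 43.7
```

```bash
python3 st.py
```

```text
22.6 pos [ 609.6 -317.2   39.6] jaw 173.1 tilt 0.87 F [5.1 0.3 9. ] w 43.7 j [-0.24  0.65 -0.05  0.   -0.85  0.12]
```

Request:
apply_moves --plan '[1, 0, 0, 0, 0, 1, 0, 0, 0.003, 0, 1, 0, 0, 0.006, 0, 1, 0, 0, 0.02, 0, 1, 0, 0, 0.045, 0, 1, 0, 0, 0.075, 0, 1, 0, 0, 0.1, 0, 1, 0, 0, 0.1, 0]'

```text
clock: 23.27
position: [605.8, -316.9, 140.2]
ee_rot: [-0.663, 0.749, -0.004, 0.002]
contact_force: [0.4, -0.7, -0.9]
gripper_width: 43.9
```

Request:
apply_moves --plan '[1, 0, 0, 0, 0]'

```text
clock: 23.35
position: [603.5, -315.6, 135.3]
ee_rot: [-0.662, 0.749, -0.0, 0.001]
contact_force: [-0.4, 0.2, -1.8]
gripper_width: 43.7
```

```bash
python3 held.py 18; python3 st.py
```

```text
TCP [ 602.  -315.   132.3] w 43.4
barrel-top z rel TCP -14.0 left-right extent [-20.1  19.8]
hook n 602 a [80.8 92.9 97.1] b [-17.9  17.5] z -23.0
nose n 2234 a [33.2 68.5] b [-12.3  -3.8   9.6] z -16.4
23.55 pos [ 602.2 -315.2  131.9] jaw 172.9 tilt 0.27 F [-0.1 -0.  -2.1] w 43.9 j [-0.25  0.55  0.03 -0.   -1.05  0.12]
```

View pics/w18.png

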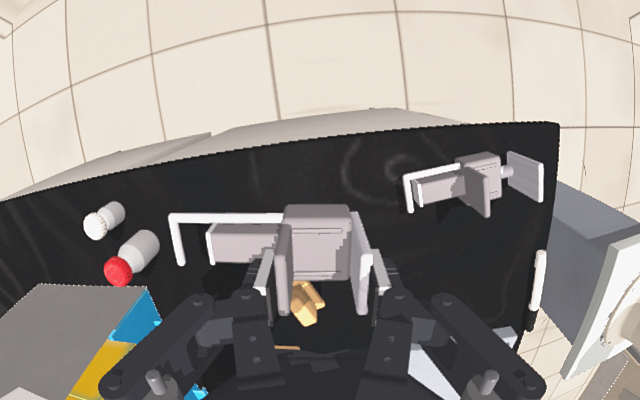

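View pics/s18c.png

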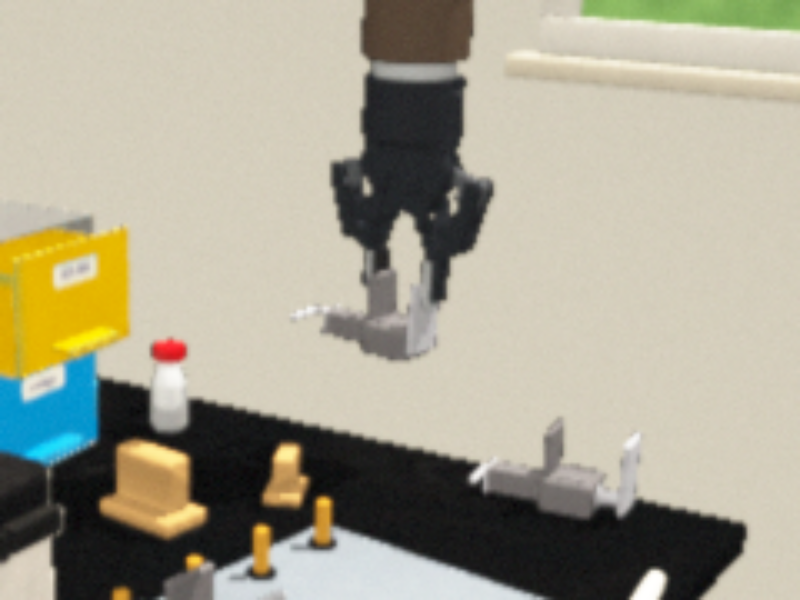

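Held upright, underside about 39.5 mm below the TCP. Carrying it to post b.

Request:
apply_moves --plan '[1, -0.013, 0.03, 0.004, 0, 1, -0.026, 0.06, 0.006, -0.5, 1, -0.04, 0.09, 0.006, -1, 1, -0.054, 0.12, 0.006, -1, 1, -0.067, 0.15, 0.006, -1, 1, -0.08, 0.18, 0.006, -1, 1, -0.094, 0.21, 0.006, -1, 1, -0.107, 0.24, 0.006, -1]'

```text
clock: 24.22
position: [494.8, -74.5, 139.1]
ee_rot: [-0.656, 0.755, 0.001, -0.001]
contact_force: [0.5, 0.3, -1.8]
gripper_width: 43.2
```

Request:
apply_moves --plan '[1, -0.013, 0.03, 0, 0, 1, -0.028, 0.06, 0, 0, 1, -0.028, 0.06, 0, 0, 1, -0.028, 0.06, 0, 0]'

```text
clock: 24.55
position: [467.5, -14.4, 139.7]
ee_rot: [-0.657, 0.754, 0.0, -0.001]
contact_force: [1.1, -0.2, -1.3]
gripper_width: 43.7
```

```bash
python3 held.py 19; python3 st.py; python3 - <<'E'
from m import *
s=arm.read_state();d=arm.get_image('wrist');W=wworld(d,s)
for o in rects(W,55,68,(500,600,-130,130),15):prm(o)
E
```

```text
TCP [468.5 -15.7 139.8] w 43.4
barrel-top z rel TCP -13.9 left-right extent [-20.1  19.8]
hook n 601 a [81.  93.  97.3] b [-18.   17.5] z -22.7
nose n 2250 a [33.1 68.5] b [-12.2  -4.    9.6] z -16.2
24.75 pos [468.8 -16.3 139.9] jaw 171.9 tilt 0.05 F [-0.1  0.4 -1.5] w 43.7 j [ 0.31  0.22 -0.49  0.   -0.86 -0.45]
[535.9 -85.2] [9.9 9.3] 73.1 z 60.8 n 151 [220. 134.]
[544.2 -26.5] [4.9 8.7] 74.8 z 60.4 n 79 [227. 209.]
[554.   36.3] [9.3 9.7] 33.6 z 60.4 n 111 [235. 276.]
[504.9 106.6] [10.9 40.3] 2.6 z 56.1 n 228 [303. 328.]
```

View pics/w19.png

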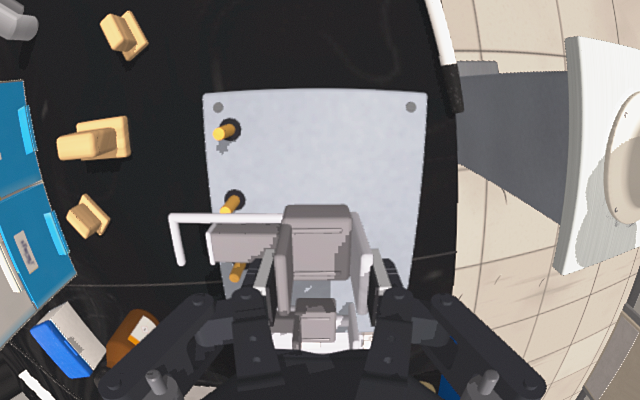

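Request:
apply_moves --plan '[1, -0.0024, 0.003, -0.01, 0, 1, -0.0024, 0.003, -0.025, 0, 1, -0.0024, 0.003, -0.04, 0, 1, -0.0024, 0.003, -0.052, 0, 1, -0.0024, 0.003, -0.061, 0, 1, -0.0024, 0.003, -0.066, 0, 1, -0.0024, 0.003, -0.066, 0, 1, -0.0024, 0.003, -0.066, 0]'

```text
clock: 25.47
position: [466.6, -12.9, 74.4]
ee_rot: [-0.656, 0.755, -0.0, -0.0]
contact_force: [1.2, 1.2, -2.0]
gripper_width: 43.7
```

```bash
python3 held.py 20; python3 st.py
```

```text
TCP [466.9 -12.6  74.9] w 43.7
barrel-top z rel TCP -13.9 left-right extent [-20.1  19.7]
hook n 2520 a [ 80.5  92.6 103. ] b [-34.   33.3] z -45.4
nose n 2269 a [33.2 69.1] b [-12.1  -3.8   9.6] z -16.0
25.6667 pos [466.8 -12.5  75. ] jaw 172.0 tilt 0.09 F [ 0.1 -0.7 -3.5] w 43.4 j [ 0.32  0.31 -0.58  0.   -0.68 -0.46]
```

View pics/w20.png

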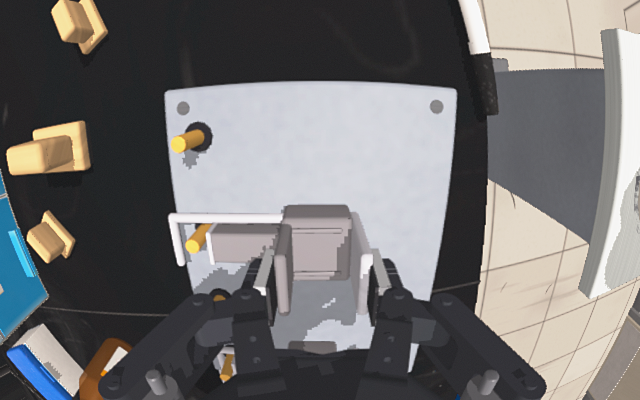

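View pics/s20c.png

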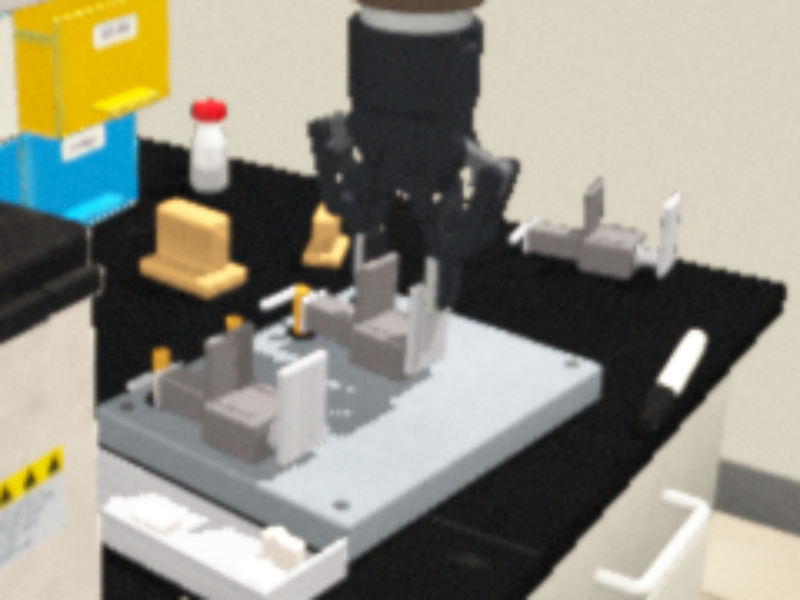

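Post b is inside the hook. Lowering the last 5 mm.

Request:
apply_moves --plan '[1, 0, 0, -0.002, 0, 1, 0, 0, -0.004, 0, 1, 0, 0, -0.005, 0, 1, 0, 0, -0.005, 0, 1, 0, 0, -0.005, 0]'

```text
clock: 26.08
position: [466.2, -12.6, 69.5]
ee_rot: [-0.656, 0.755, -0.0, -0.0]
contact_force: [-0.2, 1.3, 0.2]
gripper_width: 43.3
```

```bash
python3 st.py
```

```text
26.0833 pos [466.2 -12.6  69.5] jaw 172.0 tilt 0.0 F [-0.2  1.3  0.2] w 43.3 j [ 0.32  0.32 -0.58  0.   -0.67 -0.46]
```

Request:
apply_moves --plan '[1, 0, 0, -0.0005, 0, -1, 0, 0, -0.0005, 0, -1, 0, 0, -0.0005, 0, -1, 0, 0, -0.0005, 0, -1, 0, 0, -0.0005, 0, -1, 0, 0, -0.0005, 0, -1, 0, 0, -0.0005, 0, -1, 0, 0, -0.0005, 0]'

```text
clock: 26.75
position: [466.3, -12.6, 68.8]
ee_rot: [-0.656, 0.755, -0.0, 0.0]
contact_force: [0.3, -0.7, -0.2]
gripper_width: 85.6
```

```bash
python3 held.py 21; python3 st.py
```

```text
TCP [466.2 -12.6  68.8] w 85.3
barrel-top z rel TCP -13.6 left-right extent [-20.   19.6]
hook n 2138 a [ 80.4  89.3 103.7] b [-34.   33.2] z -39.4
nose n 2385 a [33.9 73.9] b [-9.6 -3.9  9.7] z -16.6
26.95 pos [466.2 -12.6  68.8] jaw 172.0 tilt 0.0 F [-0.6 -0.4 -0.7] w 85.1 j [ 0.32  0.32 -0.58  0.   -0.67 -0.46]
```

View pics/w21.png

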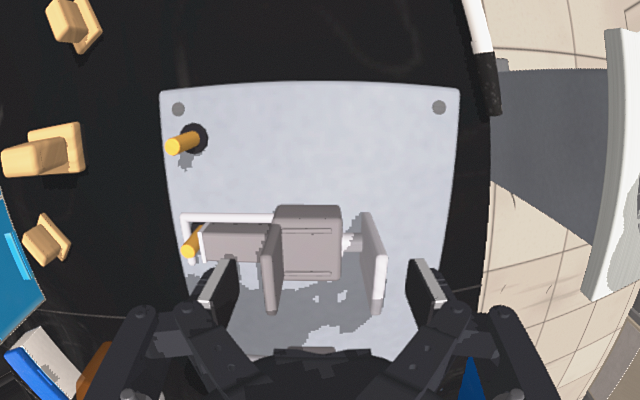

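View pics/s21c.png

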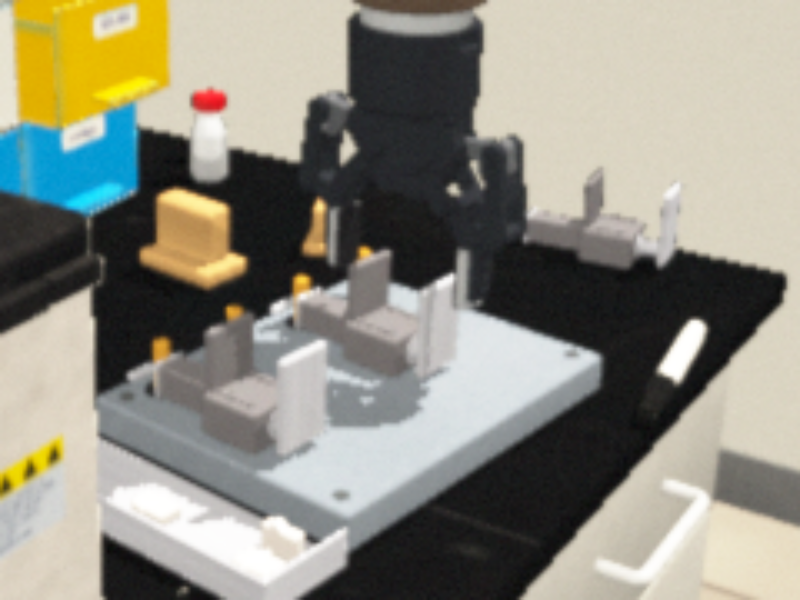

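The second probe is caught on post b. Moving to the last probe.

Request:
apply_moves --plan '[-1, 0, 0, 0.03, 0, -1, 0, 0, 0.06, 0, -1, 0, 0, 0.095, 0, -1, -0.002, -0.03, 0.095, 3, -1, -0.005, -0.065, 0.095, 6, -1, -0.008, -0.1, 0.095, 9, -1, -0.011, -0.135, 0.095, 12, -1, -0.014, -0.17, 0.095, 14]'

```text
clock: 27.62
position: [451.8, -184.0, 164.1]
ee_rot: [0.744, -0.668, 0.0, -0.0]
contact_force: [0.6, 0.5, -0.2]
gripper_width: 85.4
```

Request:
apply_moves --plan '[-1, -0.002, -0.033, 0, 0, -1, -0.004, -0.066, 0, 0, -1, -0.006, -0.1, 0, 0, -1, -0.009, -0.13, 0, 0, -1, -0.009, -0.13, 0, 0, -1, -0.009, -0.13, 0, 0]'

```text
clock: 28.12
position: [442.5, -313.9, 163.2]
ee_rot: [0.742, -0.671, -0.0, 0.0]
contact_force: [-0.2, 0.5, 0.2]
gripper_width: 85.2
```

```bash
python3 st.py; python3 - <<'E'
from probes import *
for i in range(3):
    s=arm.read_state();d=snap('wrist','w22')
t=snap('top','t22');sd=snap('side','s22')
print(s['position']);print('wrist');find(wworld(d,s),minn=15);print('top');find(world(t),box=(330,760,-420,180))
print('side');find(world(sd),box=(330,760,-420,180))
E
```

```text
28.1167 pos [ 442.5 -313.9  163.2] jaw -174.2 tilt 0.06 F [-0.2  0.5  0.2] w 85.2 j [-0.32  0.31 -0.29 -0.   -0.97  0.42]
[ 442.89558052 -312.22283389  163.52536707]
wrist
centre [ 439.7 -314.1] mid [ 451.5 -312.8] yaw 6.0 L 57.7
top
side
centre [ 438.9 -311.1] mid [ 451. -310.] yaw 5.4 L 58.4
```

View pics/w22.png

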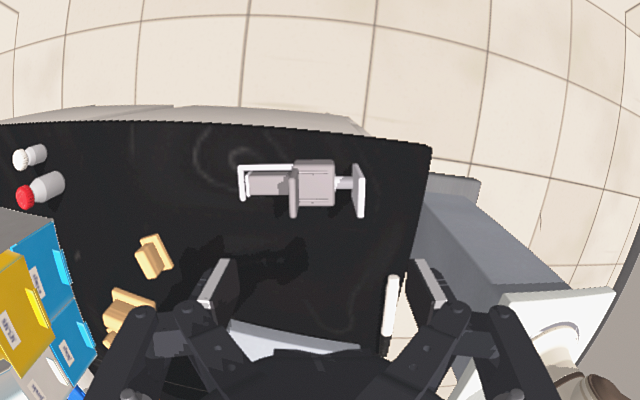

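Request:
apply_moves --plan '[-1, 0, -0.0015, -0.035, 0, -1, 0, -0.0015, -0.07, 0, -1, 0, -0.0015, -0.1, 0, -1, 0, -0.0015, -0.12, 0, -1, 0, -0.0015, -0.1265, 0, -1, 0, -0.0015, -0.1265, 0, -1, 0, -0.0015, -0.1265, 0, -1, 0, -0.0015, -0.1265, 0]'

```text
clock: 29.03
position: [444.7, -314.4, 39.1]
ee_rot: [0.743, -0.669, 0.002, -0.001]
contact_force: [-0.0, 0.3, 0.2]
gripper_width: 85.4
```

```bash
python3 st.py
```

```text
29.0333 pos [ 444.7 -314.4   39.1] jaw -174.0 tilt 0.2 F [-0.   0.3  0.2] w 85.4 j [-0.32  0.47 -0.42  0.   -0.68  0.42]
```

Request:
apply_moves --plan '[-1, -0.001, 0.0005, -0.002, 0, -1, -0.001, 0.0005, -0.002, 0, 1, -0.001, 0.0005, -0.002, 0, 1, -0.001, 0.0005, -0.002, 0, 1, -0.001, 0.0005, -0.002, 0, 1, -0.001, 0.0005, -0.002, 0, 1, -0.001, 0.0005, -0.002, 0, 1, -0.001, 0.0005, -0.002, 0]'

```text
clock: 29.7
position: [448.2, -315.1, 39.4]
ee_rot: [0.744, -0.668, 0.007, -0.002]
contact_force: [3.6, 3.9, 13.4]
gripper_width: 43.2
```

Request:
apply_moves --plan '[1, 0, 0, 0, 0, 1, 0, 0, 0.003, 0, 1, 0, 0, 0.006, 0, 1, 0, 0, 0.02, 0, 1, 0, 0, 0.045, 0, 1, 0, 0, 0.075, 0, 1, 0, 0, 0.1, 0, 1, 0, 0, 0.1, 0]'

```text
clock: 30.37
position: [444.4, -315.0, 140.1]
ee_rot: [0.743, -0.669, 0.004, -0.001]
contact_force: [0.2, -0.9, -1.4]
gripper_width: 43.5
```

```bash
python3 held.py 23; python3 st.py
```

```text
TCP [ 441.7 -313.4  135.5] w 43.4
barrel-top z rel TCP -14.0 left-right extent [-20.   19.8]
hook n 592 a [80.9 92.8 96.9] b [-17.8  17.5] z -23.3
nose n 2215 a [33.1 68.3] b [-12.3  -3.9   9.5] z -16.5
30.5667 pos [ 440.7 -313.   133.6] jaw -174.1 tilt 0.23 F [ 0.6  0.1 -1.9] w 43.6 j [-0.32  0.34 -0.33 -0.   -0.9   0.42]
```

View pics/w23.png

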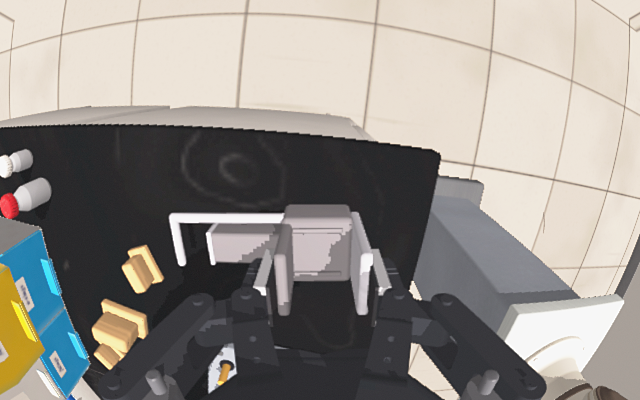

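View pics/s23c.png

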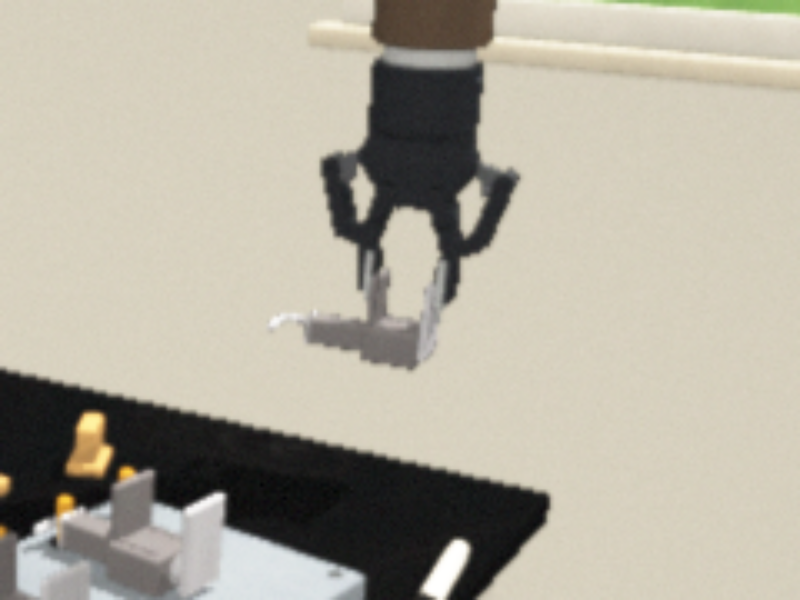

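Held well. Carrying it to post a, with a -14° turn.

Request:
apply_moves --plan '[1, 0.002, 0.03, 0.004, -2, 1, 0.004, 0.06, 0.005, -4, 1, 0.006, 0.09, 0.005, -6, 1, 0.008, 0.12, 0.005, -8, 1, 0.01, 0.15, 0.005, -10, 1, 0.013, 0.18, 0.005, -12, 1, 0.015, 0.21, 0.005, -14, 1, 0.017, 0.238, 0.005, -14]'

```text
clock: 31.23
position: [457.8, -74.2, 138.6]
ee_rot: [-0.655, 0.755, 0.001, -0.002]
contact_force: [1.1, 0.5, -2.8]
gripper_width: 43.5
```

Request:
apply_moves --plan '[1, 0, 0, 0, 0, 1, 0, 0, 0, 0]'

```text
clock: 31.4
position: [458.2, -74.6, 138.9]
ee_rot: [-0.657, 0.754, 0.001, -0.001]
contact_force: [0.1, -0.0, -1.7]
gripper_width: 43.8
```

```bash
python3 held.py 24; python3 st.py; python3 - <<'E'
from m import *
s=arm.read_state();d=arm.get_image('wrist');W=wworld(d,s)
for o in rects(W,55,68,(500,600,-130,130),15):prm(o)
E
```

```text
TCP [458.3 -75.9 139.2] w 43.6
barrel-top z rel TCP -14.0 left-right extent [-20.   19.8]
hook n 599 a [80.9 92.7 96.8] b [-17.8  17.3] z -23.6
nose n 2205 a [33.1 68.3] b [-12.3  -3.8   9.5] z -16.7
31.6 pos [458.6 -76.4 139.6] jaw 171.9 tilt 0.1 F [ 1.3  0.3 -1.5] w 43.4 j [ 0.19  0.21 -0.5  -0.   -0.86 -0.33]
[535.4 -87.4] [6.  9.1] 72.4 z 60.9 n 90 [225. 209.]
[545.2 -25. ] [10.3  9.1] 37.7 z 60.6 n 112 [233. 275.]
```

View pics/w24.png

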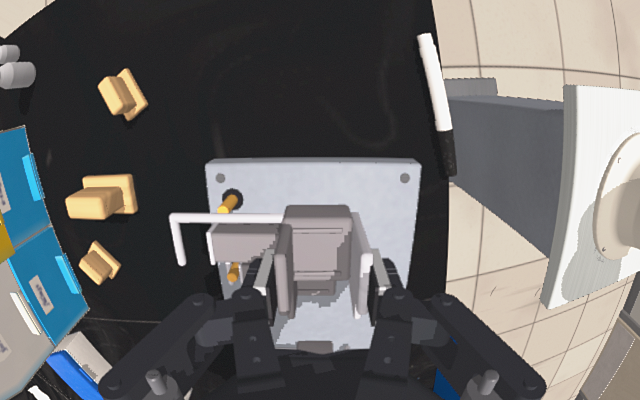

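Request:
apply_moves --plan '[1, -0.0012, 0.0015, -0.01, 0, 1, -0.0012, 0.0015, -0.025, 0, 1, -0.0012, 0.0015, -0.04, 0, 1, -0.0012, 0.0015, -0.052, 0, 1, -0.0012, 0.0015, -0.06, 0, 1, -0.0012, 0.0015, -0.065, 0, 1, -0.0012, 0.0015, -0.065, 0, 1, -0.0012, 0.0015, -0.065, 0]'

```text
clock: 32.32
position: [458.3, -74.4, 75.5]
ee_rot: [-0.656, 0.755, -0.0, 0.0]
contact_force: [-0.2, 0.2, -1.8]
gripper_width: 43.2
```

```bash
python3 held.py 25; python3 st.py
```

```text
TCP [458.6 -74.2  76. ] w 43.3
barrel-top z rel TCP -14.0 left-right extent [-20.   19.8]
hook n 2346 a [ 80.5  92.4 102.3] b [-31.6  33.5] z -46.4
nose n 2296 a [33.1 74.4] b [-12.3  -3.7   9.4] z -16.5
32.5167 pos [458.5 -74.1  76. ] jaw 172.0 tilt 0.09 F [ 0.9 -0.4 -1.9] w 43.6 j [ 0.19  0.3  -0.58  0.   -0.69 -0.33]
```

View pics/w25.png

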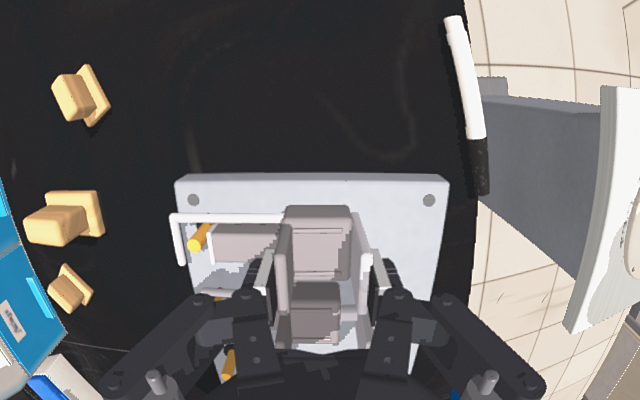

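View pics/s25c.png

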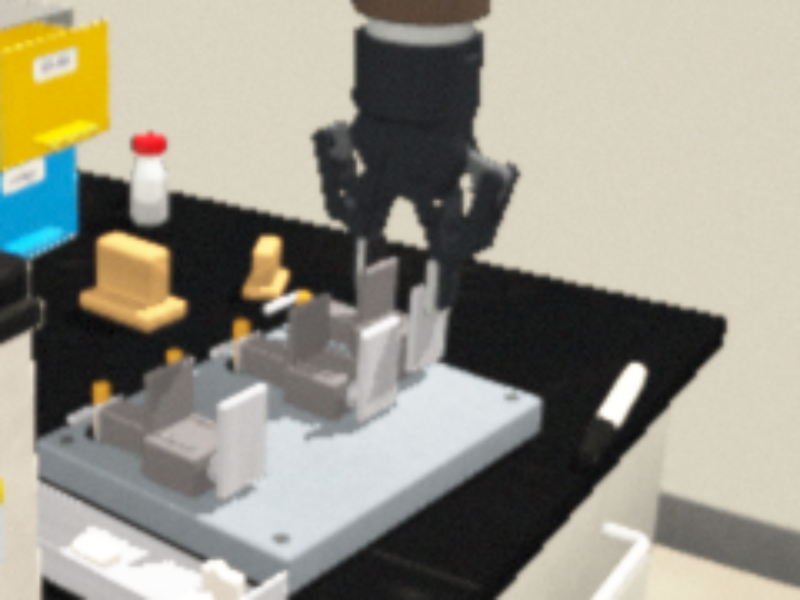

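Request:
apply_moves --plan '[1, -0.0005, -0.0005, -0.002, 0, 1, -0.0005, -0.0005, -0.004, 0, 1, -0.0005, -0.0005, -0.006, 0, 1, -0.0005, -0.0005, -0.006, 0, 1, -0.0005, -0.0005, -0.006, 0]'

```text
clock: 32.93
position: [457.6, -74.6, 69.5]
ee_rot: [-0.656, 0.755, -0.0, -0.0]
contact_force: [-1.8, 1.1, 1.2]
gripper_width: 43.5
```

```bash
python3 st.py
```

```text
32.9333 pos [457.6 -74.6  69.5] jaw 172.0 tilt 0.01 F [-1.8  1.1  1.2] w 43.5 j [ 0.19  0.31 -0.59  0.   -0.67 -0.33]
```

Request:
apply_moves --plan '[-1, 0, 0, 0, 0, -1, 0, 0, 0, 0, -1, 0, 0, 0, 0, -1, 0, 0, 0, 0, -1, 0, 0, 0, 0, -1, 0, 0, 0, 0, -1, 0, 0, 0, 0]'

```text
clock: 33.52
position: [457.6, -74.6, 69.4]
ee_rot: [-0.656, 0.755, -0.0, 0.0]
contact_force: [0.9, -0.0, -0.1]
gripper_width: 85.1
```

```bash
python3 held.py 26; python3 st.py
```

```text
TCP [457.5 -74.6  69.3] w 85.4
barrel-top z rel TCP -14.0 left-right extent [-19.8  19.9]
hook n 2075 a [ 80.3  89.  103.5] b [-31.7  33.3] z -39.9
nose n 2492 a [33.6 73.5] b [-12.2  -3.8  10. ] z -16.3
33.7167 pos [457.5 -74.6  69.3] jaw 172.0 tilt 0.0 F [-0.3  0.7  0.3] w 85.4 j [ 0.19  0.31 -0.59  0.   -0.67 -0.33]
```

View pics/w26.png

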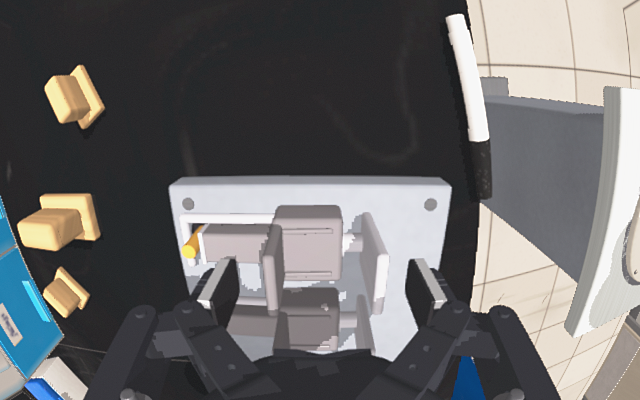

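The third probe is caught on post a. Retreating up and to the right for a full check.

Request:
apply_moves --plan '[-1, 0, 0, 0.03, 0, -1, 0, 0, 0.06, 0, -1, 0, 0, 0.1, 0, -1, 0, -0.03, 0.13, 0, -1, 0, -0.07, 0.15, 0, -1, 0, -0.11, 0.15, 0, -1, 0, -0.15, 0.15, 0, -1, 0, -0.19, 0.15, 0]'

```text
clock: 34.38
position: [457.4, -266.4, 220.2]
ee_rot: [-0.656, 0.755, -0.001, 0.001]
contact_force: [2.2, 0.3, -0.8]
gripper_width: 85.5
```

Request:
apply_moves --plan '[-1, -0.01, -0.035, 0, 0, -1, -0.02, -0.07, 0, 0, -1, -0.03, -0.1, 0, 0, -1, -0.04, -0.13, 0, 0, -1, -0.05, -0.15, 0, 0, -1, -0.05, -0.15, 0, 0, -1, -0.05, -0.15, 0, 0]'

```text
clock: 34.97
position: [406.7, -415.4, 218.7]
ee_rot: [-0.655, 0.756, 0.001, -0.0]
contact_force: [0.5, 0.7, 0.4]
gripper_width: 85.2
```

```bash
python3 st.py; python3 - <<'E'
from probes import *
t=snap('top','t30');sd=snap('side','s30')
W=world(t)
print('top');find(W,hi=100,lo=80,box=(330,760,-420,180))
print('side');find(world(sd),hi=100,lo=80,box=(330,760,-420,180))
print('scraper');[prm(o) for o in rects(W,6,70,(600,780,-240,0),60)]
print('trough/plate chips');[prm(o) for o in rects(W,35,46,(330,620,-130,150),8)]
print('bott');[prm(o) for o in rects(W,90,140,(650,780,80,260),20)]
# plate-frame of probe plates
a=cv2.imread('pics/t30.png');cv2.imwrite('pics/t30c.png',cv2.resize(a[120:310,200:450],(790,600),interpolation=cv2.INTER_CUBIC))
a=cv2.imread('pics/s30.png');cv2.imwrite('pics/s30c.png',cv2.resize(a[170:320,260:460],(800,600),interpolation=cv2.INTER_CUBIC))
E
```

```text
34.9667 pos [ 406.7 -415.4  218.7] jaw 171.8 tilt 0.06 F [0.5 0.7 0.4] w 85.2 j [-0.52  0.32 -0.12 -0.   -1.13  0.37]
top
centre [484.4 109. ] mid [493.6 107.6] yaw -8.9 L 52.5
centre [488.  -46.7] mid [490.1 -33.2] yaw 81.2 L 61.3
centre [466.7 -12.9] mid [475.8 -14.1] yaw -7.8 L 52.4
centre [457.3 -73.7] mid [466.4 -74.9] yaw -7.0 L 52.4
centre [436.  -39.9] mid [438.1 -26.1] yaw 81.2 L 61.9
side
centre [455.6 -71.6] mid [464.5 -72.9] yaw -8.9 L 51.9
centre [485.5 -44.5] mid [487.4 -30.2] yaw 82.3 L 62.8
centre [435.3 -36.9] mid [437.6 -22.9] yaw 80.3 L 62.3
centre [482.4 111.6] mid [491.3 110.5] yaw -7.0 L 51.9
scraper
[741.7 -27. ] [26.4 48.2] 33.9 z 29.3 n 204 [306. 143.]
[ 694.  -107.2] [41.9 75.9] 82.1 z 25.6 n 460 [338. 161.]
[ 636.9 -202.8] [28.6 46.1] 22.2 z 26.7 n 211 [377. 181.]
trough/plate chips
[551.4  37.7] [13.3  4.9] 78.0 z 36.7 n 8 [282. 216.]
[546.6 -35.2] [15.6 11.4] 9.8 z 44.6 n 16 [312. 217.]
[531.9 -34.8] [ 6.2 11.5] 55.5 z 43.8 n 8 [312. 224.]
[525.1  92.4] [26.9  7.3] 5.9 z 44.3 n 17 [259. 228.]
bott
[735.4 203.6] [44.7 47. ] 87.9 z 128.6 n 422 [206. 137.]
[735.5 140.1] [33.  34.5] 32.0 z 124.5 n 220 [233. 135.]
```

View pics/t30c.png

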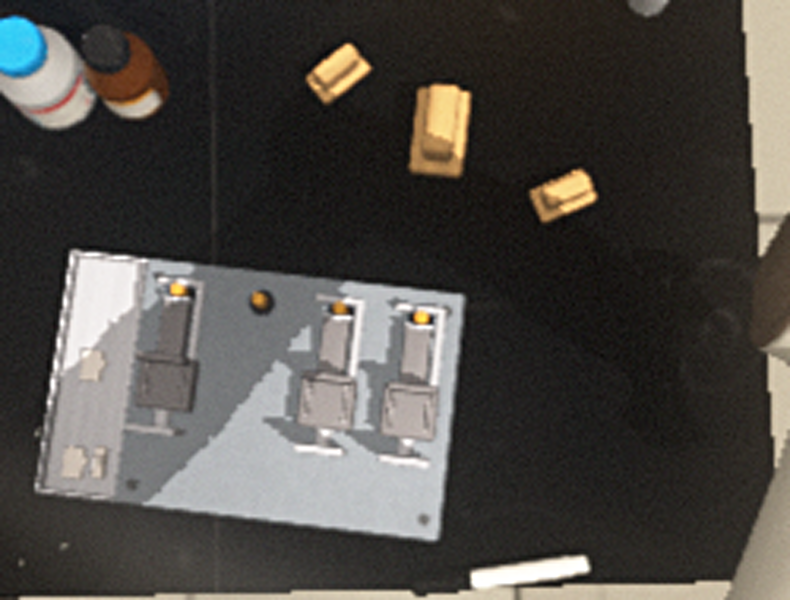

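View pics/s30c.png

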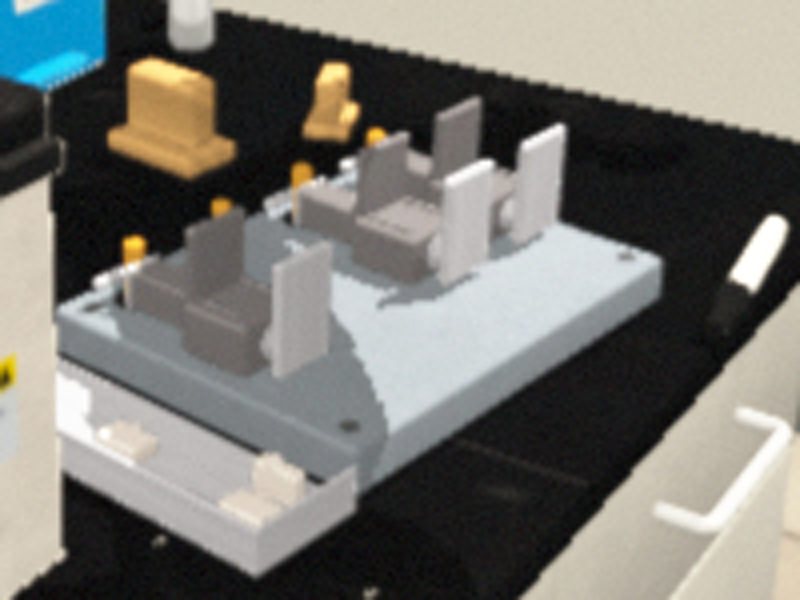

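```bash
python3 -c "
from bench import arm
print(arm.job_done())"
```

```text
the job is handed in; nothing more can be done
None
```

The job is done and handed in at about 35 s of the 210 s allowed.

**What I did:**
- **Chips:** I swept all three chips off the plate into the trough in two strokes of the large scraper.
- **Scraper:** I stood it back on the worktop at about (691, -106), well clear of plate and trough.
- **Probes:** I clipped the three probes present onto posts d, b and a, in that order. Post c stays free.

**Last checks (top and side cameras, after the arm had withdrawn):**
- **Catch:** The plates of every probe the cameras resolved measure about 52 mm apart, against 58 mm released. That is about 6 mm of plunger travel, which means a caught post. The top camera gave this for all three probes; the side camera gave it only for those on posts d and a, but its picture shows all three standing upright.
- **Plate and trough:** No chips were left on the plate. All three are in the trough, one of them standing on edge against another but below the plate's top.
- **Bystanders:** The bottles are where they started, to within about 1 mm.

**Worth noting:**
- Each probe's squeeze gave a brief upward push of 9–14 N, and the probes ended up 36–40 mm below the tool tip. I measured that before each placing and allowed for it.
- I saw no grip slip and nothing knocked aside.

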